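Blow out a fan filter at the air-duster station

ROBOT

A 6-joint arm with a two-finger parallel gripper is mounted at the origin on the work surface. World frame = base frame: x ahead of the robot, y to its left, z up, the work surface at z = 0. Lengths are in mm, angles in rad, forces in N, time in s.
With the tool pointing down it reaches from about 275 to 1000 mm from the base axis. Payload 8.4 kg.
Tool frame: the origin (TCP) lies midway between the tips of the shut fingers; the grasp point (between the pads) lies 19 mm behind it; z points along the fingers, y is the direction in which the jaws open and shut (so a half turn about z gives the same grasp; the last joint's range is limited). The gripper opens to 85 mm and grips with 20 to 120 N. Pads are 22 mm wide; open, the fingers measure 114 mm over their backs; the gripper's body (76 mm by 85 mm) begins 54 mm behind the grasp point. The pads swing forward as they close: fully open they stand 13 mm farther back than shut.
Start: joints at [1.241, 0.353, 1.633, -0, 1.155, -0.002], TCP at [201.224, 591.724, 231.281] pointing down, gripper open.
Joint ranges: [-2.63, 2.63], [-0.92, 2.1], [0.06, 2.66], [-1.3, 4.44], [0, 2.69], [-3.02, 3.02]. Speed limits (rad/s): [2.22, 2.22, 2.79, 3.14, 3.14, 3.14].

INTERFACE

Orientations are given as [roll, pitch, yaw] about the fixed x, y, z axes, in that order (R = Rz(yaw) Ry(pitch) Rx(roll)).
In Python, from rig import r gives the robot as it stands. The module is installed in compiled form; this text tells all that it offers.
- The arm moves only by the tool drive_tool, never from a script. Its argument "moves" is a list of rows, each a list of 3 entries, a list of its own where there are three numbers: the closure, from 0 (fully open) to 1 (shut), then the shift along the tool's x, y, z in cm, then the turn about the tool's z in degrees. In form: [[claw, [dx, dy, dz], roll], ...]. A call has 1 to 12 rows; each row is the pose to reach, as a shift and turn from the pose measured when the call began, along the tool's axes at that moment; what a row does not reach only later rows make up. A row lasts 1/8 s, in which the tool goes at most 62.5 mm and 10.7 degrees, less where a joint would pass 70% of its speed; a pose out of reach is approached as far as the arm can. A call with a gripper value outside its range is refused whole. The fingers move at their own pace and stop on an object; "grip_force" is the grip in N (left out, the last holds). Time passes only in rows, so rows that repeat a pose let the fingers close. It gives the time, the measured TCP pose, the force and the opening at its end, in the units of the state.
- r.sense(): the state, without advancing time (a new reading comes with each control period).
- r.grab_frame(name): name is "side" or "top"; returns a dict with "color" (420x560x3 uint8, red, green, blue), "fx", "fy", "cx", "cy" (pixels), "D" ([k1, k2, p1, p2, k3] as OpenCV has them; the pictures are not rectified), "pose" (4x4, takes a point from camera to world coordinates). Camera axes: x right, y up, looking along -z (the intrinsics and any distortion apply to the point x, -y, -z); pixel columns grow to the right and rows downward; lengths in mm; the calibration is good to about 2 mm. A picture is of the moment at which its call begins. There is no depth.
- r.sign_off(): hands the job in, once; it reports no verdict.
Trained networks look in the newest picture that a camera, given by its name, has taken for a name from the list of things; names that differ only in an ending like _2 or _b are one class to them, and where a whole thing is asked for, a point or a joint stands for the part that bears it (a point fixed in the world has none). Each returns a list of dicts, best first, with "score" (0 to 1); they miss things now and then, are a little off and sometimes report something else, mostly with a low value. They report only what shows in the picture. A call takes as long as a camera call. They do not tell look-alikes from the thing itself.
- r.outline_of(thing, camera): "mask" (420x560 bool, what is visible of it) and "at" ([column, row] in pixels, amid what is visible of it).
- r.spot_point(thing, camera): "at" ([column, row] in pixels: a listed point, or the origin of a listed thing).
The state is a dict: "clock": time; "qpos": joint angles; "qvel": joint speeds; "joint_efforts": joint torques, N m; "eef_pos": TCP position; "tcp_rot": TCP orientation; "contact_force": force on the tool from outside, world axes, zero at the start; "wrist_torque": the same for the moment, N m; "opening": opening from 0.0 (shut) to 1.0 (fully open).
Only numpy, scipy, OpenCV 4.12 (cv2) and the standard library are available. Lean on these libraries where they do the work, as an engineer would, in place of code of your own. Each camera call takes 0.05 s, during which the arm holds its last target.

TASK

Hang the round white fan filter in the ring holder of the blow-off station: lower its two lugs into the open slots and twist it clockwise until the lugs drop into their locking notches. Only when it is locked and let go, squeeze the air duster's trigger fully in and hold it for a good second, then let it spring out again and take the hand away. Leave the other things on the bench where they are.

Things in the scene. Friction and masses are not known exactly. Their poses are not given: they have to be found in the camera images.
- filter_center (a point): Centre (half-way up, 28 mm above the underside) of the loose fan filter: round white pleated cartridge lying flat, at any yaw, in one of three places; frame 118 mm across, 22 mm tall; an upright bar grip 102 mm long, 14 mm thick, 34 mm tall crosses its top (22 to 56 mm above the underside). x along the bar, z up. 0.11 to 0.22 kg.
- filter_lug (a point): Middle of the underside of one of the filter's two lugs. They stick out of the frame at both ends of the bar's line (own +x and -x), reach 74 mm from the filter's axis, are 12 mm wide and 6 mm tall, undersides 6 mm above the filter's underside. The lugs are alike: half a turn makes no difference.
- holder: Fixed upright aluminium ring the filter hangs in by its lugs: inside radius 62 mm, wall 6 mm thick, 50 mm tall. Origin on its axis at its foot, 12 mm above the bench; z up; yaw varies. Two opposite J-slots in the wall (entry, level run, notch). Filter centre above the origin: 54 mm with the lugs on the run, 47 mm locked with the bar along the holder's x axis.
- slot_entry (a point): Middle of the floor of one slot entry (the other is opposite, across the axis). Entries are open at the top, 20 mm wide, 40 degrees counter-clockwise seen from above from the holder's +x and -x. Their floor, 32 mm above the holder's origin, runs on level and clockwise, under a lip whose underside is 42 mm above the origin, to the notch.
- notch (a point): Middle of the floor of one locking notch (on the holder's +x axis, the other on -x), 18 mm wide, floor 25 mm above the holder's origin, 7 mm below the run. Turning the filter 40 degrees clockwise from the entry brings its lugs over the notches; they then go down 7 mm.
- squeeze (a point): Where to squeeze the air duster: half-way between its handle's back and the fully squeezed trigger's front, in its middle plane. x: square to the duster's flat side, away from the robot and 50 degrees down: approach along it (hand tilted 40 degrees from vertical). y: along the barrel, nozzle to rear, so from trigger to handle; the fingers close along it. z: up along the handle to the barrel.
- station: Fixed steel board, 220 x 460 x 12 mm, bearing ring holder, white shelf and a black cordless pistol-shaped air duster strapped under the shelf, barrel level; its handle leans out to the robot, 40 degrees below level. Origin at bench level, 20 mm to the robot's side of the board's centre; x away from the robot, y to the duster's end; ring axis at (-20, -145) mm, barrel axis at x 60, z 165 mm.
- trigger_face (a point): Middle of the front of the grey trigger paddle (moves with it): 24 mm across, 64 mm long, 8 mm thick, hinged 34 mm nearer the barrel. In the squeeze frame the front is at y -34 mm free, -24.5 mm squeezed; the handle fills y -9.5 to +24.5 mm and x -16 to +16 mm, so the pinch is 59 mm wide free, 49 mm squeezed. 4 N starts it, 9 N brings it home.
- trigger (a joint): Duster trigger, rad: 0 free (sprung out), 0.26 fully squeezed. It springs back when let go.
- shelf_edge (a point): Middle of the lower front edge of the white shelf over the duster, 245 mm above the bench: shelf 125 mm deep, 200 mm wide, things on it up to 302 mm high. A hand that comes straight down on the trigger meets it. Below: barrel housing 76 mm across (axis 80 mm up the squeeze frame's z), battery block 90 x 66 mm from 50 mm down -z.
- nozzle_tip (a point): End of the duster's bent steel nozzle tube (17 mm thick), 130 mm above the bench, 94 mm from the holder's axis, aimed at the ring. The tube rises from here to the barrel.
- guard: Bystander: round steel wire fan guard, 92 mm across, 5 mm thick, no lugs. Origin under its centre.
- tin: Bystander: round steel tin, 80 mm across, 30 mm tall, standing on the station's board between ring and duster. Origin under its centre.
- meter: Bystander: black multimeter lying on its back, 85 x 180 x 36 mm (x, y, z; knob up to 48 mm). Origin under its centre.
- pump_bottle: Bystander: white pump bottle, 72 mm across, 201 mm tall. Origin under its centre.
- can: Bystander: standing aluminium can, 58 mm across, 150 mm tall, beside the duster's end of the station. Origin under its centre.
- driver: Bystander: screwdriver 190 mm long lying along its x axis.
- circuit_board: Bystander: green circuit board, 75 x 120 mm, up to 19 mm tall. Origin under its centre.
- spray_can: Bystander: standing white spray can, 52 mm across, 148 mm tall. Filter, guard and spray can share three places on the bench, which is where changes. Origin under its centre.
Not all that is in view belongs to the job. Leave any turquoise look-alike of the part that bears filter_center alone.

How it is judged (in metres and radians):
On the way, in this order (a step that is already met when the one before it is completed fails the run):
1. the filter hangs in the ring with its lugs down in the locking notches, and is let go (z of filter_center in the frame of holder between 0.043 and 0.05 m and horizontal distance between filter_center and holder below 0.008 m and angle between the x axis of filter_center and the x axis of holder, either way round below 0.12 rad and angle between filter_center's own z axis and vertical below 0.06 rad and contact force between the fingers and filter below 0.1 N), for 0.2 s.
2. the trigger is squeezed fully in and held for a good second (value of joint trigger above 0.21 rad), for 0.9 s.
3. the trigger is let go and springs back out (value of joint trigger below 0.04 rad), for 0.2 s.
At the end, for the whole second after the job is handed in: The filter hangs level in the ring holder with both lugs down in the locking notches (centre 43 to 50 mm above the holder's origin and within 8 mm of its axis, bar within 0.12 rad of the holder's x axis, tilt under 0.06 rad), at rest; the trigger is out again (below 0.04 rad) (z of filter_center in the frame of holder between 0.043 and 0.05 m and horizontal distance between filter_center and holder below 0.008 m and angle between the x axis of filter_center and the x axis of holder, either way round below 0.12 rad and angle between filter_center's own z axis and vertical below 0.06 rad and value of joint trigger below 0.04 rad and linear speed of filter below 0.02 m/s); the robot touches nothing.
It fails at once if the trigger is pulled before the filter is locked (it would be blown off) (value of joint trigger above 0.1 rad and (z of filter_center in the frame of holder above 0.051 m or horizontal distance between filter_center and holder above 0.01 m)).
It fails at once if another thing on the bench is shifted by more than 25 mm or knocked over (distance of any of guard, tin, meter, pump_bottle, can, driver, circuit_board, spray_can from where it was at the start of the episode above 0.025 m or angle between any of pump_bottle, can, spray_can's own z axis and vertical above 0.5 rad).
It also fails if it takes over 64 s, if anything falls off the work surface, if the arm or the gripper's body presses on something with over 40 N, if the wrist force passes 120 N, or if a joint passes its speed limit or range.

## Working session

There is one attempt and no reset: what is moved stays moved. The work goes in short steps, Python scripts to look and compute and a tool call to move; the robot and the scene stay as the last step left them, time stands still between calls to the robot, and variables do not carry over. Pictures are saved under pics/ and viewed, and the job is handed in when it is done.

Besides the shell and the picture viewer there is one more tool, called after "Request:" as name(argument=value, ...), one argument or row to a line, values as JSON. drive_tool: Moves the arm, as the interface text tells. Its arguments: {"type":"object","properties":{"moves":{"type":"array"},"grip_force":{"type":"number"}},"required":["moves"]}

```bash
mkdir -p pics; cat > h.py <<'E'
import numpy as np, cv2
from rig import r
from scipy.spatial.transform import Rotation as R
def cam(n):
    f=r.grab_frame(n); return f
def K(f): return np.array([[f['fx'],0,f['cx']],[0,f['fy'],f['cy']],[0,0,1.]])
def ray(f,px):
    u=cv2.undistortPoints(np.array([[px]],float),K(f),np.array(f['D'],float))[0,0]
    P=np.array(f['pose']); d=P[:3,:3]@np.array([u[0],-u[1],-1.]); return P[:3,3],d/np.linalg.norm(d)
def onz(f,px,z):
    o,d=ray(f,px); return o+d*(z-o[2])/d[2]
def tri(f1,p1,f2,p2):
    a,b=ray(f1,p1); c,d=ray(f2,p2)
    s,t=np.linalg.lstsq(np.stack([b,-d],1),c-a,rcond=None)[0]
    return (a+b*s+c+d*t)/2, np.linalg.norm(a+b*s-c-d*t)
def proj(f,p):
    P=np.array(f['pose']); q=P[:3,:3].T@(np.array(p,float).reshape(-1,3)-P[:3,3]).T
    q=(q*np.array([[1],[-1],[-1]])).T
    return cv2.projectPoints(q,np.zeros(3),np.zeros(3),K(f),np.array(f['D'],float))[0][:,0]
def save(f,n,s=1): cv2.imwrite('pics/'+n,cv2.resize(f['color'][:,:,::-1],None,fx=s,fy=s,interpolation=cv2.INTER_CUBIC))
E
python3 - <<'E'
from h import *
for n in ('side','top'):
    f=cam(n); save(f,n+'0.png',1.4); print(n,np.round(f['pose'],3).tolist(),f['fx'],f['D'])
    for t in ['filter_center','filter_lug','holder','slot_entry','notch','squeeze','station','trigger_face','shelf_edge','nozzle_tip','guard','tin','spray_can','can','meter','pump_bottle','driver','circuit_board']:
        print(t,[(np.round(d['at'],1).tolist(),round(d['score'],2)) for d in r.spot_point(t,n)][:4])
print(r.sense())
E
```

```text
side [[0.811, 0.451, -0.372, 134.36], [-0.585, 0.628, -0.514, -598.153], [0.001, 0.634, 0.773, 1048.514], [0.0, 0.0, 0.0, 1.0]] 386.0445657390328 [-0.0252943  0.         0.         0.         0.       ]
filter_center [([422.6, 313.9], 0.96), ([349.8, 283.4], 0.76)]
filter_lug [([444.6, 315.4], 0.85), ([341.5, 304.8], 0.61), ([235.9, 281.4], 0.33)]
holder [([290.1, 254.0], 0.91), ([366.5, 356.1], 0.31), ([262.1, 228.4], 0.17)]
slot_entry [([281.9, 233.1], 0.77)]
notch [([293.6, 229.4], 0.97)]
squeeze [([229.4, 190.3], 0.92), ([363.0, 240.1], 0.36)]
station [([259.4, 227.6], 0.61)]
trigger_face [([328.1, 393.5], 0.74), ([239.4, 191.2], 0.68), ([265.3, 350.4], 0.45)]
shelf_edge [([229.4, 151.6], 0.73)]
nozzle_tip [([280.5, 204.7], 0.84), ([263.3, 227.8], 0.63)]
guard [([368.5, 355.5], 0.65)]
tin [([248.6, 235.0], 0.88)]
spray_can [([305.3, 323.6], 0.77)]
can [([190.8, 194.8], 0.71)]
meter [([240.9, 284.4], 0.92), ([286.1, 233.6], 0.32)]
pump_bottle [([364.7, 242.0], 0.84)]
driver [([268.2, 351.3], 0.8)]
circuit_board [([325.6, 397.7], 0.75)]
top [[0.001, 0.996, -0.087, 440.306], [-1.0, 
[... 1147 characters left out ...]
.37)]
{'clock': 1.9, 'qpos': array([ 1.24057755e+00,  3.53020101e-01,  1.63341402e+00, -2.10875239e-05,
        1.15519504e+00, -2.34077044e-03]), 'qvel': array([-5.86459509e-04,  2.07693159e-03,  1.96783022e-03,  3.06504767e-05,
        2.37869742e-04,  6.18574475e-04]), 'joint_efforts': array([-2.25896629e-04, -6.05161214e+01, -3.42437375e+01, -8.67099084e-05,
        1.25279243e-03, -2.62519444e-05]), 'eef_pos': array([201.24113729, 591.70935992, 231.26239379]), 'tcp_rot': array([-3.14155610e+00,  1.92065937e-05,  2.81372316e+00]), 'contact_force': array([ 0.76761137, -0.1232011 , -0.2195757 ]), 'wrist_torque': array([-0.00632045,  0.01160066, -0.00828757]), 'opening': 0.9977611931487042}
```

View pics/side0.png

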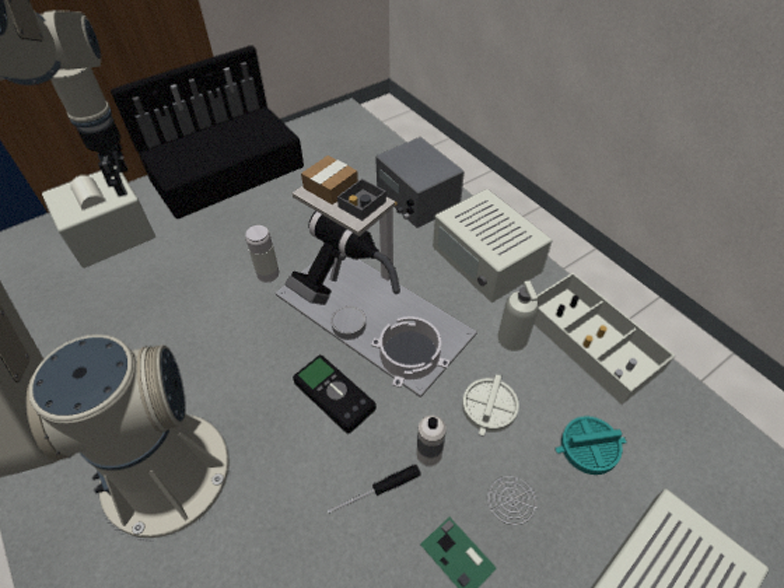

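View pics/top0.png

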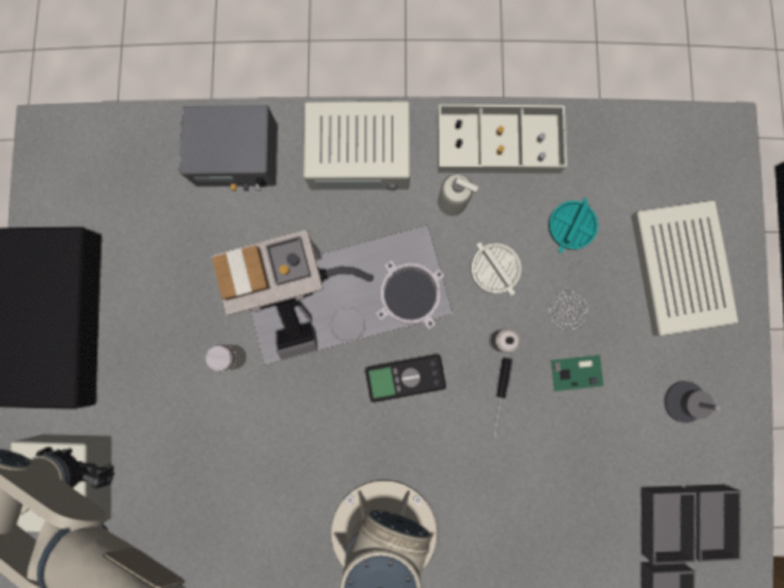

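```bash
cat > a.py <<'E'
from h import *
fs=cam('side'); ft=cam('top')
np.save('s.npy',fs,allow_pickle=True); np.save('t.npy',ft,allow_pickle=True)
def crop(f,x,y,w,h,s,n): cv2.imwrite('pics/'+n,cv2.resize(f['color'][y:y+h,x:x+w,::-1],None,fx=s,fy=s,interpolation=cv2.INTER_CUBIC))
crop(fs,240,190,140,100,5.5,'sc.png'); crop(ft,240,160,140,90,5.5,'tc.png')
print(tri(fs,(349.8,283.4),ft,(352.9,190.9)))
print('hold',tri(fs,(290.1,254.0),ft,(291.2,209.8)))
print('squeeze',tri(fs,(229.4,190.3),ft,(207,224.1)))
print('trig',tri(fs,(239.4,191.2),ft,(217.2,219.5)))
print('tin',onz(fs,(248.6,235),12),onz(ft,(248.3,230.3),12))
print('noz',tri(fs,(280.5,204.7),ft,(265.7,200.9)))
print('shelf',tri(fs,(229.4,151.6),ft,(196.6,218.2)))
print('can',tri(fs,(190.8,194.8),ft,(166.8,254.1)))
print('notch',tri(fs,(293.6,229.4),ft,(280.4,197.1)), onz(fs,(293.6,229.4),37),onz(ft,(280.4,197.1),37))
print('entry',onz(fs,(281.9,233.1),44),onz(ft,(268.6,211.5),44))
print('lug',onz(fs,(341.5,304.8),6),onz(ft,(367.3,208.5),6))
print('station',onz(fs,(259.4,227.6),0),onz(ft,(247.6,215.5),0))
print('bottle',onz(ft,(321.1,146),0), 'spray',onz(ft,(356.3,244.1),0),onz(fs,(305.3,323.6),0))
E
python3 a.py
```

```text
(array([ 621.46854613, -260.34043502,   32.30915423]), np.float64(0.1046174876730951))
hold (array([558.54824433, -56.18955808,  -6.12601205]), np.float64(8.490193040995775))
squeeze (array([503.4756481 , 209.31234631,  99.28032285]), np.float64(12.354603656986965))
trig (array([519.37063545, 174.07408062, 115.57141636]), np.float64(7.049736513496518))
tin [480.3535237   76.64718838  12.        ] [492.89118065  83.60524048  12.        ]
noz (array([574.64999379,  22.50557802, 154.02145968]), np.float64(4.098143495590064))
shelf (array([517.14332112, 209.63661243, 262.24214514]), np.float64(1.002129569725859))
can (array([411.45515131, 356.87715922,   2.3568062 ]), np.float64(4.126068615970304))
notch (array([595.51001849, -20.92690198,  59.59203276]), np.float64(5.706283883224372)) [603.44849519  -6.36954809  37.        ] [600.36165681 -22.3372736   37.        ]
entry [ 5.60753340e+02 -3.76129738e-01  4.40000000e+01] [552.71943249  15.83519177  44.        ]
lug [ 567.23482319 -289.99347697    6.        ] [ 565.60970137 -311.7856011     6.        ]
station [530.83156288  89.2065179    0.        ] [542.62320409  87.10859982   0.        ]
bottle [ 778.16732318 -159.79448022    0.        ] spray [ 447.43056941 -274.45530296    0.        ] [ 447.98986436 -271.72086334    0.        ]
```

```bash
sleep 1
```

```text
(no output)
```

View pics/sc.png

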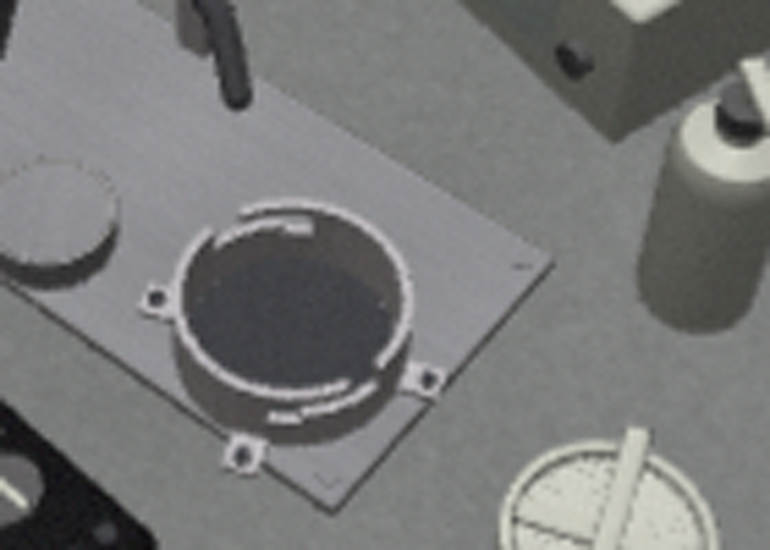

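View pics/tc.png

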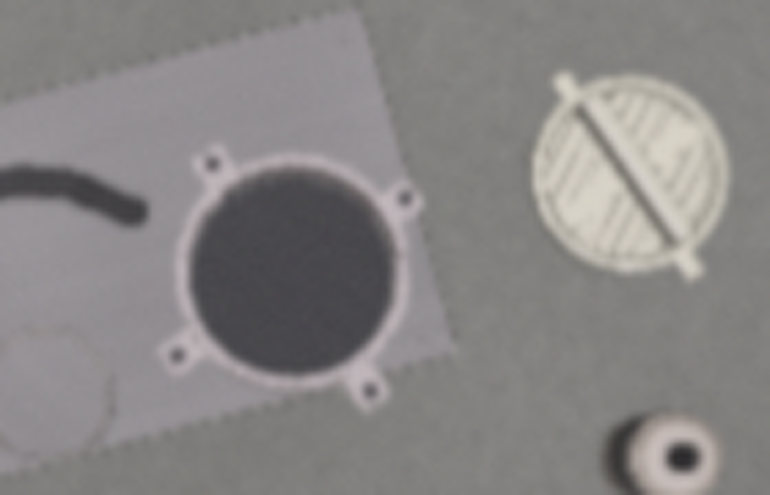

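```bash
cat > b.py <<'E'
from h import *
from scipy.optimize import least_squares
fs=np.load('s.npy',allow_pickle=True).item(); ft=np.load('t.npy',allow_pickle=True).item()
S=lambda p:(240+(p[0]+.5)/5.5-.5,190+(p[1]+.5)/5.5-.5)
T=lambda p:(240+(p[0]+.5)/5.5-.5,160+(p[1]+.5)/5.5-.5)
c1=onz(ft,T((355,8)),12);c2=onz(ft,T((455,350)),12)
print('corners',c1,c2,np.linalg.norm(c1-c2)); 
d=c1-c2; yaw=np.arctan2(d[1],d[0]); print('yaw st',np.degrees(yaw))
s1=onz(fs,S((553,262)),12);s2=onz(fs,S((333,512)),12); d=s1-s2
print('side corners',s1,s2,np.linalg.norm(d),np.degrees(np.arctan2(d[1],d[0])))
# board right end middle: station coords (20,-230)
for a,b in((c1,c2),(s1,s2)):
    d=a-b;y=np.arctan2(d[1],d[0]);ex=np.array([np.cos(y),np.sin(y)]);ey=np.array([-ex[1],ex[0]])
    m=(a+b)[:2]/2; o=m-20*ex+230*ey; print('station o',o,'ring',o-20*ex-145*ey)
# gap ends
g=[onz(fs,S(p),62) for p in((213,232),(240,210),(348,384),(378,364))]
print(g)
m1=(g[0]+g[1])/2;m2=(g[2]+g[3])/2
print('entry mids',m1,m2,np.linalg.norm(m1-m2),(m1+m2)/2,np.degrees(np.arctan2(*(m1-m2)[1::-1])))
pts=[(180,300),(200,355),(240,385),(290,396),(300,204),(350,220),(390,250),(408,300),(400,340)]
W=np.array([onz(fs,S(p),62)[:2] for p in pts])
q=least_squares(lambda v:np.hypot(*(W-v[:2]).T)-v[2],[560,-45,65]).x; print('side circ',q)
pts=[(290,158),(230,180),(182,270),(200,330),(240,370),(290,383),(340,372),(395,320),(405,260),(375,190)]
W=np.array([onz(ft,T(p),62)[:2] for p in pts])
q=least_squares(lambda v:np.hypot(*(W-v[:2]).T)-v[2],[560,-45,65]).x; print('top circ',q)
# filter
lt=[onz(ft,T(p),12)[:2] for p in((562,84),(692,268))]; print('filter lugs top',lt,np.mean(lt,0),np.linalg.norm(lt[0]-lt[1]))
d=lt[0]-lt[1];print('fyaw',np.degrees(np.arctan2(d[1],d[0])))
print('frame z22 c', onz(ft,T((631,173)),22))
E
python3 b.py
```

```text
corners [ 724.23684785 -101.53656942   12.        ] [ 516.31927504 -160.7141021    12.        ] 216.17515457980363
yaw st 15.887421568440152
side corners [ 720.33353613 -107.09638787   12.        ] [ 511.14264059 -163.99632369   12.        ] 216.79122092280357 15.216329830876491
station o [538.07997532  84.61403162] ring [558.53741777 -60.32213725]
station o [536.07248624  81.14095774] ring [554.83096163 -64.02487709]
[array([ 5.46927714e+02, -2.32653552e-01,  6.20000000e+01]), array([568.82132532,   3.54809577,  62.        ]), array([ 547.28541052, -127.21740967,   62.        ]), array([ 568.55014316, -126.61504742,   62.        ])]
entry mids [557.87451952   1.65772111  62.        ] [ 557.91777684 -126.91622855   62.        ] 128.57395693099195 [557.89614818 -62.62925372  62.        ] 90.01927654787745
side circ [557.3291643  -64.05956342  64.76727463]
top circ [560.41760075 -63.14579418  65.43293652]
filter lugs top [array([ 677.69636134, -226.96473746]), array([ 565.72541929, -304.36797048])] [ 621.71089032 -265.66635397] 136.12035977585063
fyaw 34.655316079095236
frame z22 c [ 622.18444756 -266.60109753   22.        ]
```

```bash
cat > ov.py <<'E'
from h import *
import sys
def circ(c,z,rad,n=90):
    t=np.linspace(0,2*np.pi,n,endpoint=False); return np.stack([c[0]+rad*np.cos(t),c[1]+rad*np.sin(t),np.full(n,z)],1)
def dots(im,f,P,x,y,s,col):
    for u,v in proj(f,P):
        cv2.circle(im,(int((u-x+.5)*s),int((v-y+.5)*s)),1,col,-1)
def box(c,yaw,x0,x1,y0,y1,z,n=25):
    a=np.linspace(0,1,n); L=[]
    q=[(x0,y0),(x1,y0),(x1,y1),(x0,y1),(x0,y0)]
    for p,r_ in zip(q,q[1:]): L+= [(p[0]+(r_[0]-p[0])*t,p[1]+(r_[1]-p[1])*t) for t in a]
    L=np.array(L);cs,sn=np.cos(yaw),np.sin(yaw)
    return np.stack([c[0]+cs*L[:,0]-sn*L[:,1],c[1]+sn*L[:,0]+cs*L[:,1],np.full(len(L),z)],1)
def crop(f,x,y,w,h,s): return np.ascontiguousarray(cv2.resize(f['color'][y:y+h,x:x+w,::-1],None,fx=s,fy=s,interpolation=cv2.INTER_CUBIC))
def filt(c,yaw,z0):
    return [(circ(c,z0+22,59),(0,0,255)),(box(c,yaw,-51,51,-7,7,z0+56),(255,0,0)),(box(c,yaw,-74,74,-6,6,z0+12),(0,200,0))]
def ring(c,yaw):
    L=[(circ(c,62,62),(0,0,255)),(circ(c,62,68),(0,255,255))]
    for k in(0,np.pi):
        for a,zz,w,col in((40,44,10,(0,200,0)),(0,37,9,(255,0,0)),(40,62,10,(0,255,0))):
            L.append((box(c,yaw+k+np.radians(a),62,68,-w,w,zz,10),col))
    return L
E
cat > c.py <<'E'
from ov import *
fs=np.load('s.npy',allow_pickle=True).item(); ft=np.load('t.npy',allow_pickle=True).item()
F=((622,-266),np.radians(34.65)); H=((559,-63),np.radians(50))
for f,n,(x,y) in((fs,'s',(255,205)),(ft,'t',(260,165))):
    im=crop(f,x,y,130,100,6)
    for P,c in filt(*F,0)+ring(*H): dots(im,f,P,x,y,6,c)
    cv2.imwrite(f'pics/ov_{n}.png',im)
E
python3 c.py
```

```text
(no output)
```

View pics/ov_s.png

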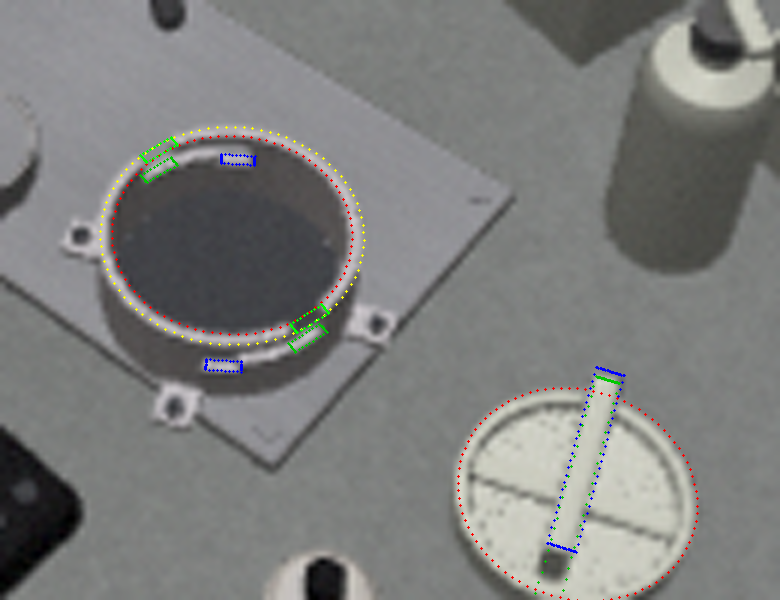

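View pics/ov_t.png

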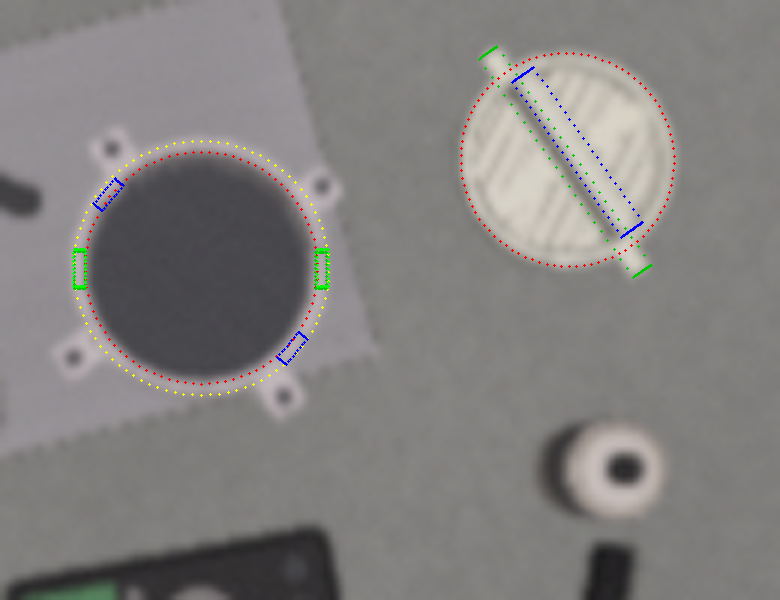

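```bash
cat > mv.py <<'E'
from h import *
def to(*wps):
    """wps: (x,y,z,yawdeg) tool-down; prints shift cm & turn from present"""
    s=r.sense(); p=s['eef_pos']; M=R.from_euler('xyz',s['tcp_rot']).as_matrix()
    print('now',np.round(p,1),np.round(np.degrees(s['tcp_rot']),2),'q',np.round(np.degrees(s['qpos']),1),'op',round(s['opening'],3),'t',s['clock'],'F',np.round(s['contact_force'],1))
    y0=np.degrees(s['tcp_rot'][2])
    for w in wps:
        d=M.T@(np.array(w[:3])-p)/10; t=(y0-w[3]+180)%360-180
        print(w,'->',np.round(d,2),round(t,2))
E
python3 -c "
from mv import *
to((350,250,330,100),(500,-10,330,60),(622,-266,200,34.65))"
```

```text
now [201.2 591.7 231.3] [-180.      0.    161.22] q [71.1 20.2 93.6 -0.  66.2 -0.1] op 0.999 t 2.0 F [0.5 0.3 0.4]
(350, 250, 330, 100) -> [-25.09 -27.56  -9.87] 61.22
(500, -10, 330, 60) -> [-47.66 -47.35  -9.87] 101.22
(622, -266, 200, 34.65) -> [-67.45 -67.66   3.13] 126.57
```

Request:
drive_tool(
  moves=[
    [0.3,[-25.1,-27.6,-9.9],61],
    [0.3,[-25.1,-27.6,-9.9],61],
    [0.3,[-25.1,-27.6,-9.9],61],
    [0.3,[-25.1,-27.6,-9.9],61],
    [0.3,[-25.1,-27.6,-9.9],61],
    [0.3,[-25.1,-27.6,-9.9],61],
    [0.3,[-47.7,-47.4,-9.9],101],
    [0.3,[-47.7,-47.4,-9.9],101],
    [0.3,[-47.7,-47.4,-9.9],101],
    [0.3,[-47.7,-47.4,-9.9],101],
    [0.3,[-47.7,-47.4,-9.9],101],
  ],
)

```text
clock: 3.38
eef_pos: [501.0, -12.7, 330.6]
tcp_rot: [3.141, -0.001, 1.049]
contact_force: [0.7, 0.2, 0.0]
opening: 0.703
```

```bash
python3 -c "
from mv import *
to((622,-266,200,34.65),(622,-266,70,34.65),(622,-266,26,34.65))"
```

```text
now [501.  -12.7 330.6] [ 1.7996e+02 -3.0000e-02  6.0080e+01] q [ -1.6   4.  101.4   0.   74.6  28.3] op 0.703 t 3.375 F [0.7 0.2 0. ]
(622, -266, 200, 34.65) -> [-15.93  23.11  13.07] 25.43
(622, -266, 70, 34.65) -> [-15.93  23.1   26.07] 25.43
(622, -266, 26, 34.65) -> [-15.94  23.1   30.47] 25.43
```

Request:
drive_tool(
  moves=[
    [0.4,[-15.9,23.1,13],25.4],
    [0.4,[-15.9,23.1,13],25.4],
    [0.4,[-15.9,23.1,13],25.4],
    [0.4,[-15.9,23.1,13],25.4],
    [0.4,[-15.9,23.1,13],25.4],
    [0.4,[-15.9,23.1,13],25.4],
    [0.4,[-15.9,23.1,24.5],25.4],
    [0.4,[-15.9,23.1,24.5],25.4],
    [0.4,[-15.9,23.1,24.5],25.4],
    [0.4,[-15.9,23.1,24.5],25.4],
  ],
)

```text
clock: 4.62
eef_pos: [623.4, -265.7, 88.1]
tcp_rot: [3.139, -0.002, 0.606]
contact_force: [-0.0, 0.3, 0.9]
opening: 0.603
```

```bash
cat > d.py <<'E'
from ov import *
from mv import *
fs=cam('side');ft=cam('top')
for f,n,(x,y) in((fs,'s',(290,220)),(ft,'t',(290,140))):
    cv2.imwrite(f'pics/d_{n}.png',crop(f,x,y,130,100,6))
to((622,-266,26,34.65))
E
python3 d.py
```

```text
now [ 624.  -266.2   89. ] [179.75  -0.19  34.7 ] q [-23.2  33.2  92.8   0.   53.7  32. ] op 0.595 t 4.725 F [-0.2  0.1 -0.5]
(622, -266, 26, 34.65) -> [-0.18 -0.16  6.29] 0.05
```

View pics/d_s.png

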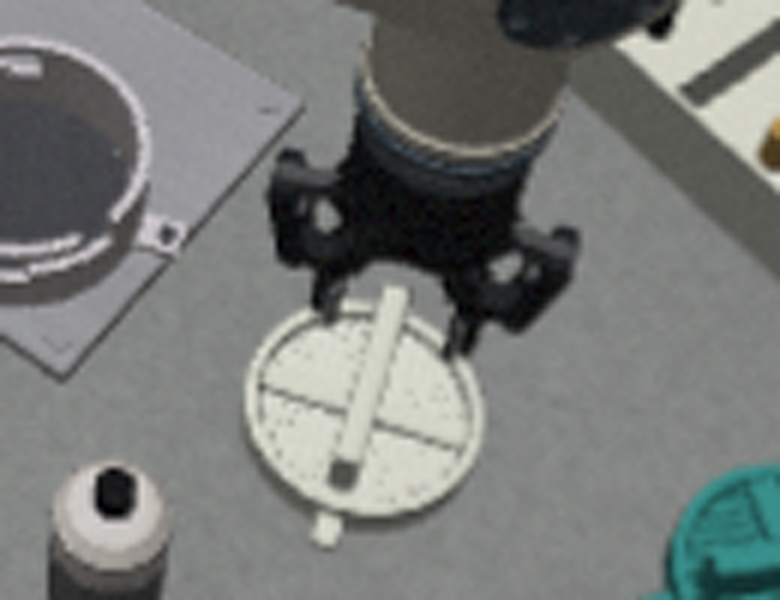

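View pics/d_t.png

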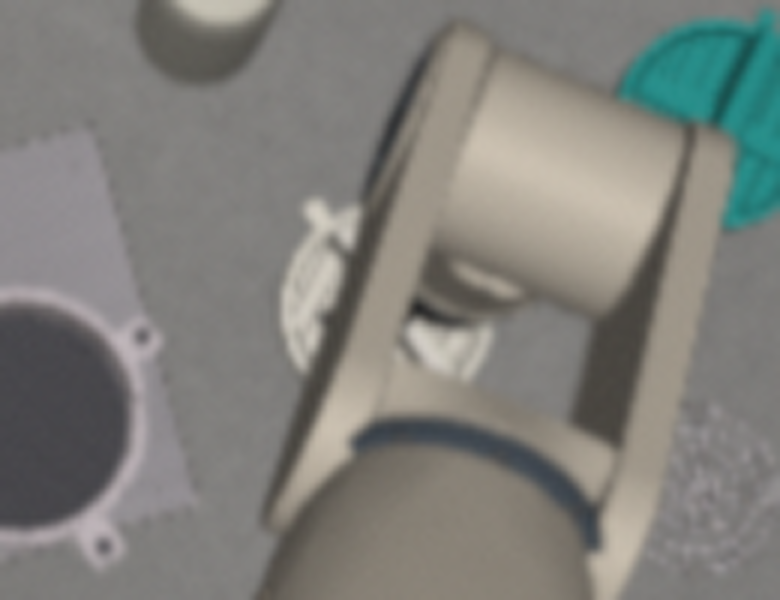

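Request:
drive_tool(
  moves=[
    [0.5,[-0.2,-0.2,2.0],0],
    [0.5,[-0.2,-0.2,3.8],0],
    [0.5,[-0.2,-0.2,5.2],0],
    [0.5,[-0.2,-0.2,6.2],0],
    [0.5,[-0.2,-0.2,6.2],0],
    [0.5,[-0.2,-0.2,6.2],0],
  ],
)

```text
clock: 5.48
eef_pos: [621.9, -265.9, 27.1]
tcp_rot: [3.137, -0.004, 0.606]
contact_force: [0.1, 1.3, 1.0]
opening: 0.493
```

Request:
drive_tool(
  moves=[
    [0.8,[0,0,0],0],
    [1,[0,0,0],0],
    [1,[0,0,0],0],
    [1,[0,0,0],0],
    [1,[0,0,0],0],
    [1,[0,0,0],0],
    [1,[0,0,0],0],
  ],
  grip_force=35,
)

```text
clock: 6.35
eef_pos: [622.3, -266.1, 27.8]
tcp_rot: [3.136, -0.004, 0.606]
contact_force: [0.0, 0.1, 5.7]
opening: 0.158
```

```bash
python3 -c "
from mv import *
to((622,-266,160,34.65),(559,-63,160,90),(559,-63,112,90))"
```

```text
now [ 622.3 -266.1   27.8] [179.69  -0.24  34.7 ] q [-23.3  37.5  94.4   0.   47.6  32. ] op 0.158 t 6.35 F [0.  0.1 5.7]
(622, -266, 160, 34.65) -> [  0.03   0.05 -13.22] 0.05
(559, -63, 160, 90) -> [  6.41 -20.23 -13.3 ] -55.3
(559, -63, 112, 90) -> [  6.39 -20.25  -8.5 ] -55.3
```

Request:
drive_tool(
  moves=[
    [1,[0,0,-2],0],
    [1,[0,0,-6],0],
    [1,[0,0,-10],0],
    [1,[0,0,-13.2],-5],
    [1,[2,-6,-13.3],-15],
    [1,[4,-12,-13.3],-25],
    [1,[5.5,-16.5,-13.3],-35],
    [1,[6.4,-20.2,-13.3],-45],
    [1,[6.4,-20.2,-13.3],-55.3],
    [1,[6.4,-20.2,-13.3],-55.3],
    [1,[6.4,-20.2,-13.3],-55.3],
  ],
)

```text
clock: 7.72
eef_pos: [559.3, -63.6, 160.5]
tcp_rot: [3.134, 0.002, 1.566]
contact_force: [-0.3, 0.2, -0.8]
opening: 0.158
```

```bash
cat > e.py <<'E'
from ov import *
from mv import *
to((559,-63,110,90))
fs=cam('side');ft=cam('top')
s=r.sense();p=s['eef_pos'];yaw=s['tcp_rot'][2]
z0=p[2]-27.8
H=((559,-63),np.radians(50))
for f,n,(x,y) in((fs,'s',(230,150)),(ft,'t',(230,160))):
    im=crop(f,x,y,120,110,6.5)
    im=im[:, :]
    cv2.imwrite(f'pics/e0_{n}.png',im)
    for P,c in filt(p[:2],yaw,z0)+ring(*H): dots(im,f,P,x,y,6.5,c)
    cv2.imwrite(f'pics/e_{n}.png',im[:600])
E
python3 e.py
```

```text
now [559.3 -63.6 160.5] [1.7959e+02 1.3000e-01 8.9740e+01] q [-6.600e+00  1.910e+01  1.053e+02 -1.000e-01  5.520e+01 -6.300e+00] op 0.158 t 7.725 F [-0.3  0.2 -0.8]
(559, -63, 110, 90) -> [ 0.08 -0.07  5.05] -0.26
```

View pics/e_s.png

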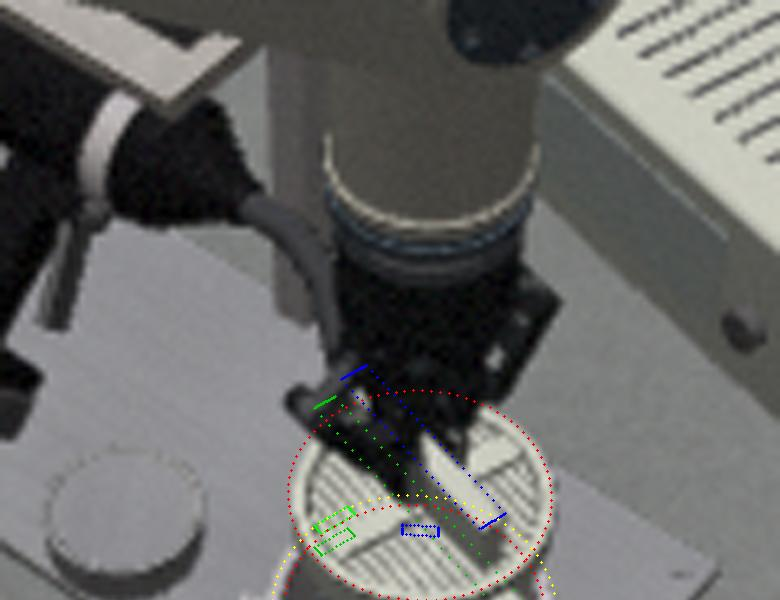

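View pics/e_t.png

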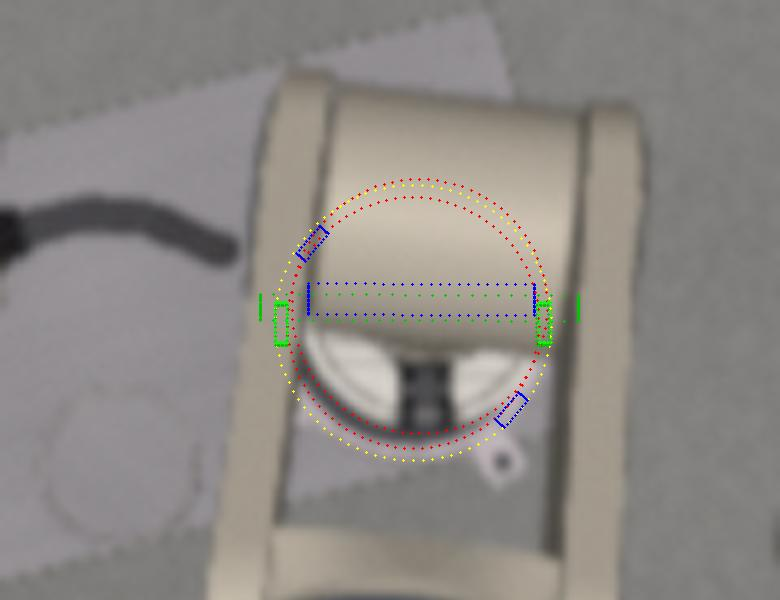

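Request:
drive_tool(
  moves=[
    [1,[0.1,-0.1,3],-0.3],
    [1,[0.1,-0.1,5],-0.3],
    [1,[0.1,-0.1,5.8],-0.3],
    [1,[0.1,-0.1,5.8],-0.3],
    [1,[0.1,-0.1,5.8],-0.3],
  ],
)

```text
clock: 8.45
eef_pos: [559.3, -63.1, 103.0]
tcp_rot: [3.134, 0.002, 1.572]
contact_force: [0.3, 1.1, -1.1]
opening: 0.161
```

```bash
sed -i 's/150))/190))/;s/(230,150)/(230,190)/' e.py; python3 e.py
```

```text
now [559.3 -63.1 103. ] [1.7955e+02 1.3000e-01 9.0070e+01] q [-6.500e+00  2.350e+01  1.077e+02 -1.000e-01  4.840e+01 -6.500e+00] op 0.161 t 8.45 F [ 0.3  1.1 -1.1]
(559, -63, 110, 90) -> [ 0.01 -0.02 -0.71] 0.07
```

View pics/e_s.png

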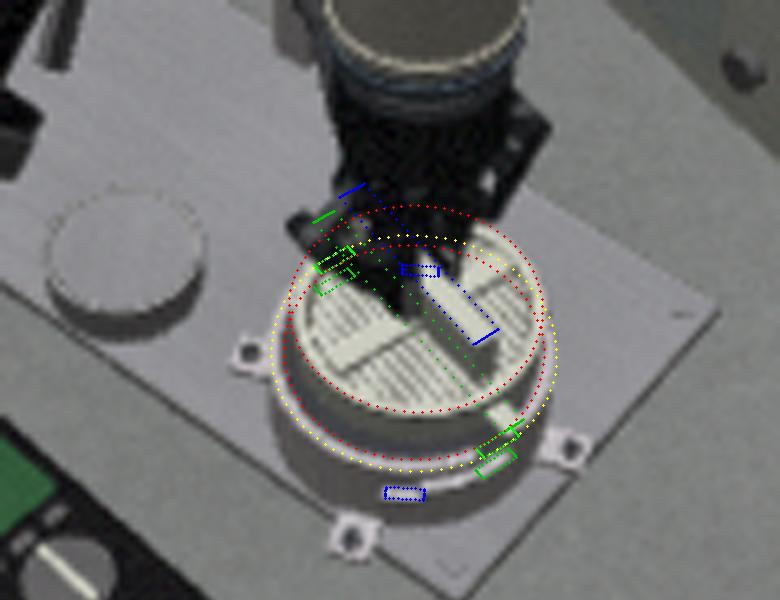

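View pics/e0_s.png

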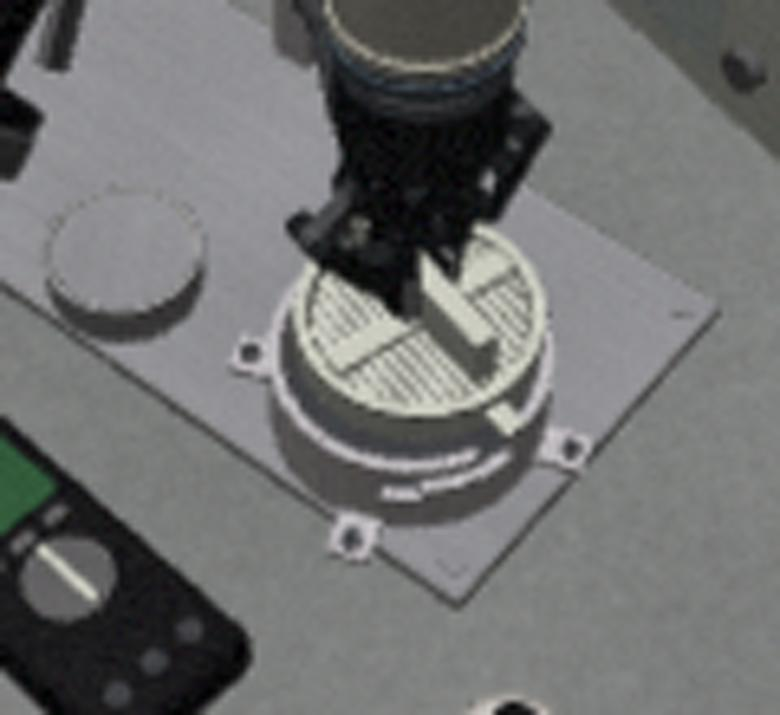

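Request:
drive_tool(
  moves=[
    [1,[0,0,0.8],0],
    [1,[0,0,1.4],0],
    [1,[0,0,2.0],0],
    [1,[0,0,2.0],0],
  ],
)

```text
clock: 9.05
eef_pos: [558.6, -61.4, 83.6]
tcp_rot: [3.135, 0.0, 1.572]
contact_force: [-7.2, 11.3, 13.8]
opening: 0.157
```

Request:
drive_tool(
  moves=[
    [1,[0.1,-0.05,-0.2],0],
    [1,[0.1,-0.05,0],0],
    [1,[0.1,-0.05,0.3],0],
    [1,[0.1,-0.05,0.3],0],
  ],
)

```text
clock: 9.55
eef_pos: [557.8, -60.3, 80.0]
tcp_rot: [3.136, -0.0, 1.572]
contact_force: [-0.1, 2.0, -3.1]
opening: 0.165
```

```bash
python3 e.py
```

```text
now [557.8 -60.3  80. ] [ 1.7967e+02 -1.0000e-02  9.0070e+01] q [-6.400e+00  2.540e+01  1.085e+02  1.000e-01  4.580e+01 -6.500e+00] op 0.165 t 9.55 F [-0.1  2.  -3.1]
(559, -63, 110, 90) -> [-0.27  0.14 -3.  ] 0.07
```

View pics/e_s.png

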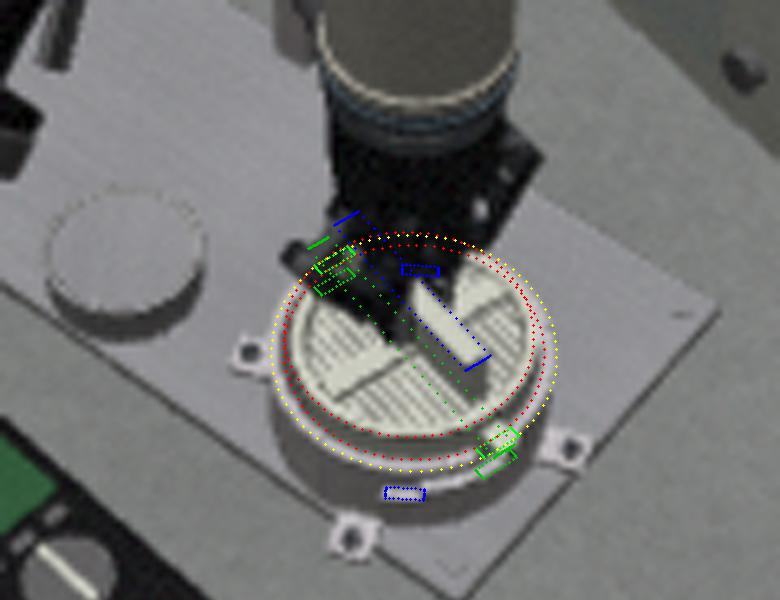

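View pics/e_t.png

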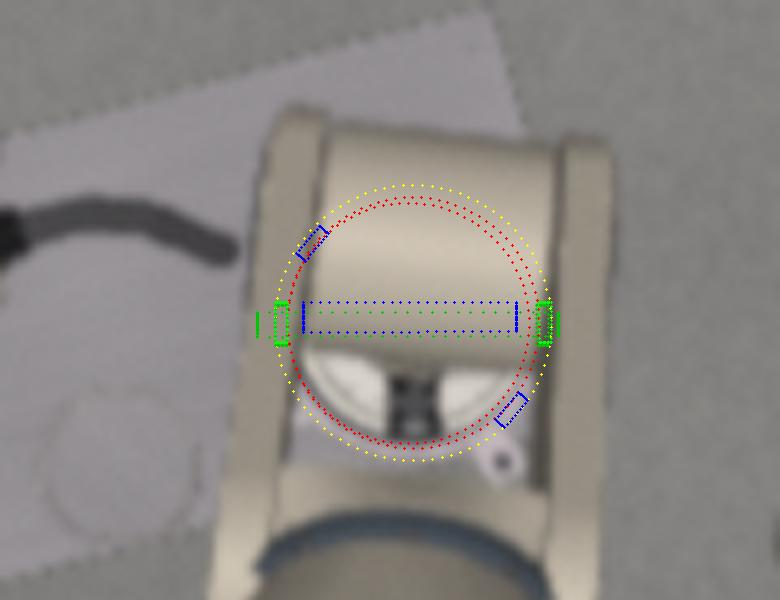

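Request:
drive_tool(
  moves=[
    [1,[0,0,0.4],0],
    [1,[0,0,0.8],0],
    [1,[0,0,1.1],0],
    [1,[0,0,1.1],0],
  ],
)

```text
clock: 10.15
eef_pos: [558.1, -60.7, 69.1]
tcp_rot: [3.135, 0.0, 1.572]
contact_force: [-0.6, -0.4, 1.8]
opening: 0.156
```

Request:
drive_tool(
  moves=[
    [1,[0,0,0.2],0],
    [1,[0,0,0.4],0],
    [1,[0,0,0.4],0],
  ],
)

```text
clock: 10.52
eef_pos: [558.8, -61.9, 65.8]
tcp_rot: [3.134, 0.002, 1.573]
contact_force: [-2.6, -6.2, 7.5]
opening: 0.156
```

Request:
drive_tool(
  moves=[
    [1,[0,0,-0.15],0],
    [1,[0,0,-0.15],5],
    [1,[0,0,-0.15],10],
    [1,[0,0,-0.15],15],
    [1,[0,0,-0.15],20],
    [1,[0,0,-0.15],20],
  ],
)

```text
clock: 11.28
eef_pos: [558.9, -62.0, 67.0]
tcp_rot: [3.134, -0.001, 1.224]
contact_force: [0.3, 0.9, -4.8]
opening: 0.161
```

Request:
drive_tool(
  moves=[
    [1,[0,0,0],5],
    [1,[0,0,0],10],
    [1,[0,0,0],15],
    [1,[0,0,0],20.2],
    [1,[0,0,0],20.2],
    [1,[0,0,0.2],20.2],
    [1,[0,0,0.2],20.2],
  ],
)

```text
clock: 12.15
eef_pos: [558.8, -62.0, 64.8]
tcp_rot: [3.135, -0.003, 0.873]
contact_force: [-0.3, -0.1, -1.2]
opening: 0.157
```

```bash
python3 e.py
```

```text
now [558.8 -62.   64.8] [179.6   -0.18  50.04] q [-6.400e+00  2.670e+01  1.089e+02 -1.000e-01  4.400e+01  3.360e+01] op 0.157 t 12.15 F [-0.3 -0.1 -1.2]
(559, -63, 110, 90) -> [-0.05  0.11 -4.52] -39.96
```

View pics/e_s.png

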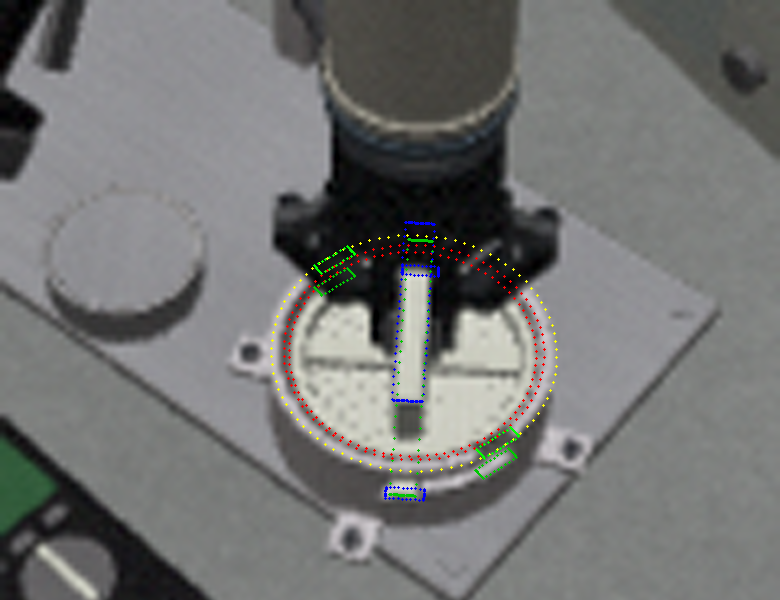

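Request:
drive_tool(
  moves=[
    [1,[0,0,0.2],0],
    [1,[0,0,0.4],0],
    [1,[0,0,0.6],0],
    [1,[0,0,0.6],0],
  ],
)

```text
clock: 12.75
eef_pos: [558.9, -62.0, 58.9]
tcp_rot: [3.135, -0.003, 0.873]
contact_force: [-0.2, 0.5, -1.2]
opening: 0.156
```

Down in the notch; release gently, then rise.

Request:
drive_tool(
  moves=[
    [0.78,[0,0,0],0],
    [0.7,[0,0,0],0],
    [0.6,[0,0,0],0],
    [0.6,[0,0,0],0],
    [0.6,[0,0,-1],0],
    [0.6,[0,0,-3],0],
    [0.6,[0,0,-6],0],
    [0.6,[0,0,-10],0],
    [0.6,[0,0,-14],0],
  ],
)

```text
clock: 13.88
eef_pos: [557.7, -61.7, 200.8]
tcp_rot: [3.134, -0.003, 0.873]
contact_force: [0.5, -0.2, -0.2]
opening: 0.398
```

```bash
cat > g.py <<'E'
from ov import *
from mv import *
fs=cam('side');ft=cam('top')
to((559,-63,300,50))
H=((559,-63),np.radians(50))
for f,n,(x,y) in((fs,'s',(230,190)),(ft,'t',(230,160))):
    im=crop(f,x,y,120,92,6.5)
    cv2.imwrite(f'pics/g0_{n}.png',im)
    for P,c in filt(*H,31): dots(im,f,P,x,y,6.5,c)
    cv2.imwrite(f'pics/g_{n}.png',im)
E
python3 g.py
```

```text
now [560.5 -62.  204.1] [179.22  -0.44  50.01] q [-6.400e+00  1.600e+01  1.034e+02 -1.000e-01  5.970e+01  3.360e+01] op 0.398 t 13.975 F [ 0.8 -0.7  0.7]
(559, -63, 300, 50) -> [-0.1   0.08 -9.59] 0.01
```

View pics/g_s.png

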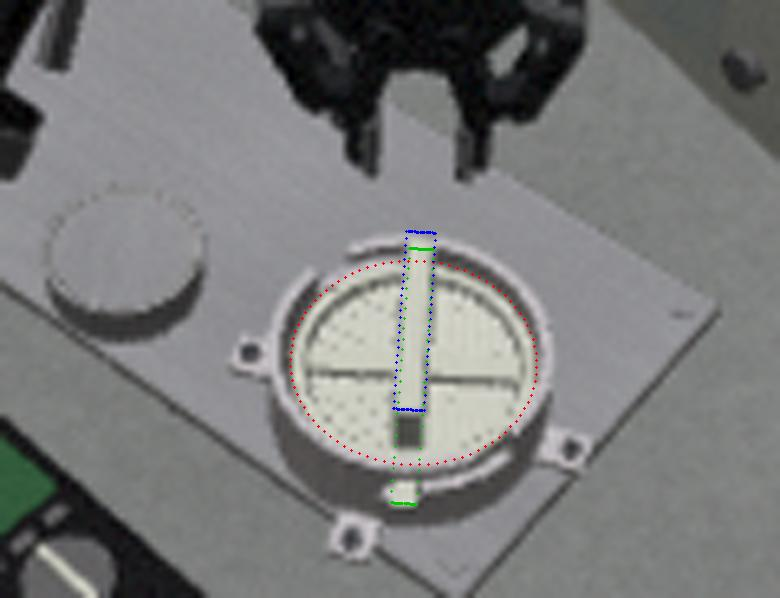

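View pics/g0_s.png

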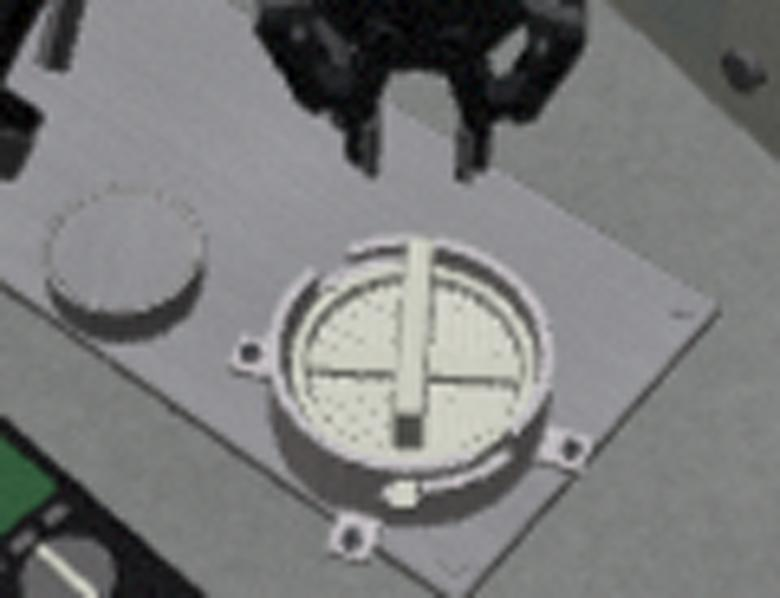

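```bash
cat > k.py <<'E'
from ov import *
fs=np.load('s.npy',allow_pickle=True).item(); ft=np.load('t.npy',allow_pickle=True).item()
for z in (231,300,350,400,450,500,550,600): print(z,proj(fs,(201,592,z))*1.4)
# fit arm
D=[(20.2,93.6,201.2,591.7,231.3),(4,101.4,501,-12.7,330.6),(33.2,92.8,624,-266.2,89),(37.5,94.4,622.3,-266.1,27.8),(19.1,105.3,559.3,-63.6,160.5),(26.7,108.9,558.8,-62,64.8)]
A=[];b=[]
for q2,q3,x,y,z in D:
    a=np.radians(q2);c=np.radians(q2+q3);r_=np.hypot(x,y)
    A+=[[1,0,np.sin(a),np.sin(c),np.cos(c)],[0,1,np.cos(a),np.cos(c),-np.sin(c)]];b+=[r_,z]
s=np.linalg.lstsq(np.array(A),np.array(b),rcond=None); print(s[0],s[1], np.round(np.array(A)@s[0]-b,1))
# duster geometry
yaw=np.radians(15.5);ex=np.array([np.cos(yaw),np.sin(yaw),0]);ey=np.array([-ex[1],ex[0],0]);Z=np.array([0,0,1.])
o=np.array([559,-62.5,0])+20*ex+145*ey; print('o',o)
Y=130.
sq=o-1.3*ex+Y*ey+113.6*Z
zs=.766*ex+.643*Z; xs=.643*ex-.766*Z; ys=ey
P=lambda x,y,z: sq+x*xs+y*ys+z*zs
def line(a,b,n=30): return np.array([a+(b-a)*t for t in np.linspace(0,1,n)])
L=[]
for y in(-9.5,24.5):
    for x in(-16,16): L.append((line(P(x,y,-50),P(x,y,42)),(0,0,255)))
for y in(-34,-26):
    for x in(-12,12): L.append((line(P(x,y,-30),P(x,y,34)),(0,255,0)))
L.append((line(P(-12,-34,-30),P(12,-34,-30)),(0,255,0)))
for sx,sy in((33,45),): 
    for z in(-50,):
        q=[(-sx,-sy),(sx,-sy),(sx,sy),(-sx,sy),(-sx,-sy)]
        for u,v in zip(q,q[1:]): L.append((line(P(u[0],7.5+u[1],z),P(v[0],7.5+v[1],z)),(255,0,255)))
B=P(0,0,80)
L.append((line(B-ey*100,B+ey*100),(255,255,0)))
for xx in(-2.5,122.5):
    L.append((line(o+xx*ex+(Y-100)*ey+245*Z,o+xx*ex+(Y+100)*ey+245*Z,60),(0,255,255)))
# board
q=[(-90,-230),(130,-230),(130,230),(-90,230),(-90,-230)]
for u,v in zip(q,q[1:]): L.append((line(o+u[0]*ex+u[1]*ey+12*Z,o+v[0]*ex+v[1]*ey+12*Z,80),(0,128,255)))
for f,n,(x,y,w,h,s) in((fs,'s',(170,100,130,100,6)),(ft,'t',(140,150,150,110,5.3))):
    im=crop(f,x,y,w,h,s)
    cv2.imwrite(f'pics/k0_{n}.png',im)
    for Q,c in L: dots(im,f,Q,x,y,s,c)
    cv2.imwrite(f'pics/k_{n}.png',im)
E
python3 k.py
```

```text
231 [[124.99923595 186.75886731]]
300 [[113.42630108 162.79071323]]
350 [[104.42891693 144.11539208]]
400 [[ 94.86607121 124.22608256]]
450 [[ 84.6860569  103.00667371]]
500 [[73.83128976 80.32686833]]
550 [[62.23761633 56.04022804]]
600 [[49.83358566 29.98198425]]
[  1.00637863 -53.3210044  565.9690188  491.95694139  52.15536382] [1.10211323] [ 0.5  0.3 -0.2 -0.3 -0.2 -0.1  0.1  0.5 -0.2  0.   0.  -0.5]
o [539.52304453  82.57118324   0.        ]
```

View pics/k_s.png

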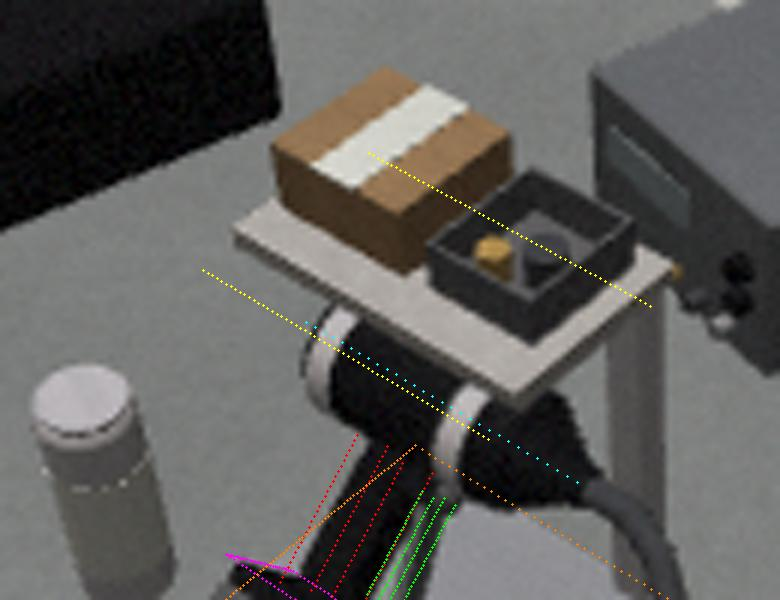

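View pics/k0_s.png

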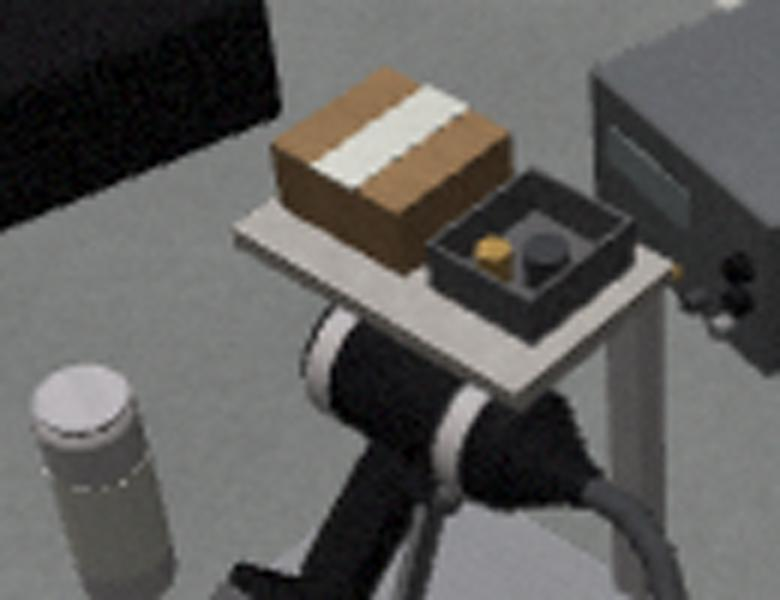

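View pics/k_t.png

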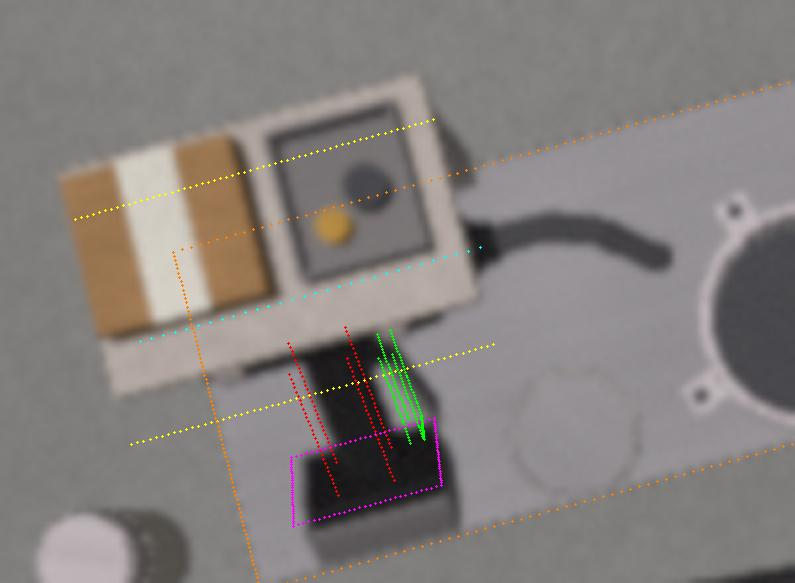

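```bash
sed -i 's/^Y=130\./Y=119./; s/(-2.5,122.5)/(21,146)/; s/(170,100,130,100,6)/(180,140,110,85,7)/' k.py; sed -i "s/o+xx\*ex+(Y-100)/o+xx*ex+(Y-97)/" k.py
cat >> k.py <<'E'
print('sq',sq)
E
python3 k.py|tail -1
```

```text
sq [506.46895819 196.89579728 113.6       ]
```

View pics/k_s.png

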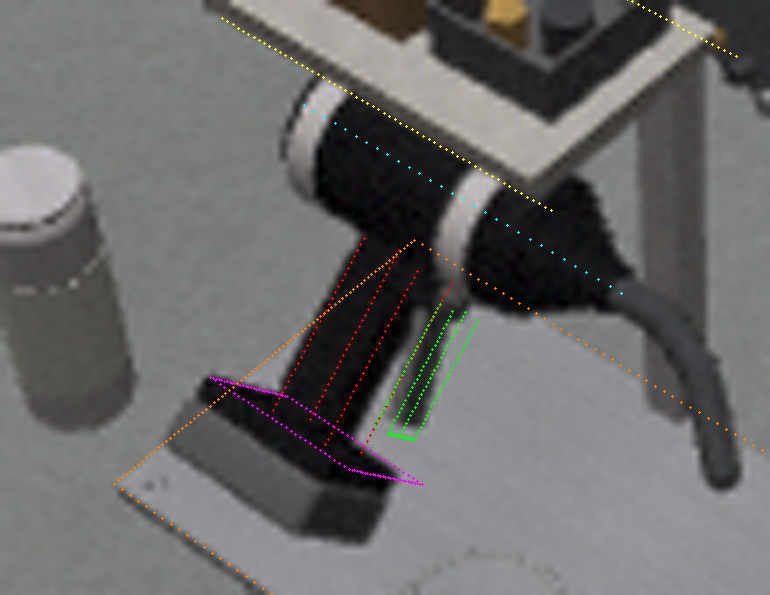

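View pics/k0_s.png

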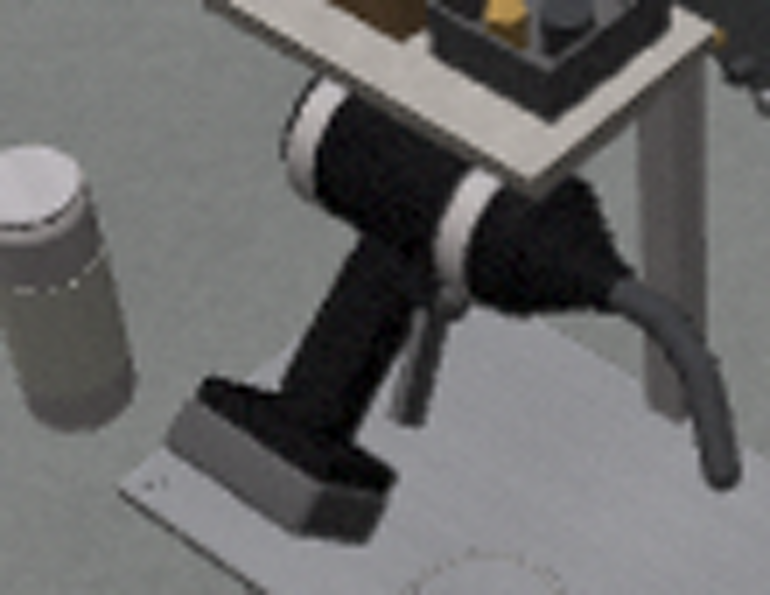

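View pics/k_t.png

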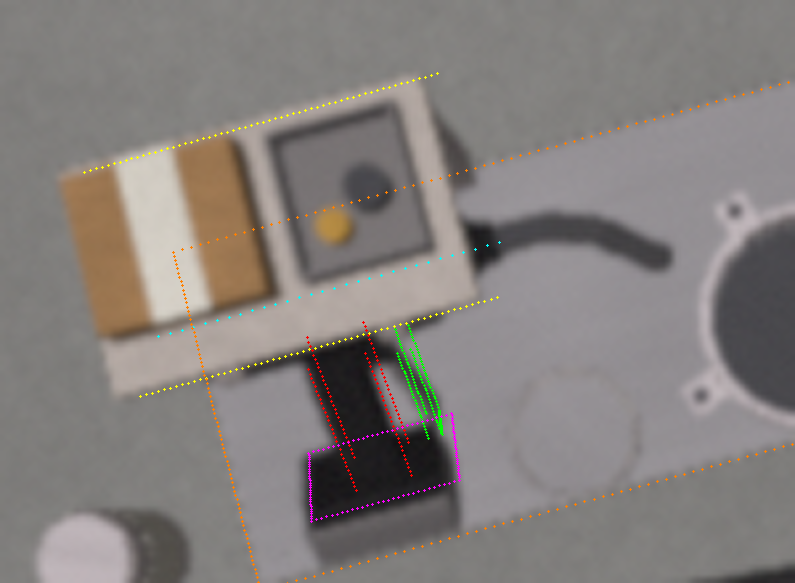

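```bash
cat > w.py <<'E'
from mv import *
yaw=np.radians(15.5);ex=np.array([np.cos(yaw),np.sin(yaw)]);ey=np.array([-ex[1],ex[0]])
o=np.array([539.5,82.6])
def W(x,y,z): 
    p=o+x*ex+y*ey; return (p[0],p[1],z,15.5)
def st():
    s=r.sense();d=s['eef_pos'][:2]-o; print('station xy',d@ex,d@ey,s['eef_pos'][2])
E
python3 -c "
from w import *
st(); to(W(-60,0,230),W(-60,115,230),W(-60,115,125),W(-29,115,84))"
```

```text
station xy -18.377359972784355 -144.96086445671122 204.0607625094325
now [560.5 -62.  204.1] [179.22  -0.44  50.01] q [-6.400e+00  1.600e+01  1.034e+02 -1.000e-01  5.970e+01  3.360e+01] op 0.398 t 13.975 F [ 0.8 -0.7  0.7]
(np.float64(481.68217280748263), np.float64(66.56569743530459), 230, 15.5) -> [  4.8  -14.27  -2.75] 34.51
(np.float64(450.9497595584831), np.float64(177.38319955429623), 230, 15.5) -> [ 11.32 -23.74  -2.83] 34.51
(np.float64(450.9497595584831), np.float64(177.38319955429623), 125, 15.5) -> [ 11.24 -23.89   7.67] 34.51
(np.float64(480.8223036079504), np.float64(185.6675892127222), 84, 15.5) -> [ 13.76 -22.19  11.81] 34.51
```

Request:
drive_tool(
  moves=[
    [0.4,[1.5,-5,-3],8],
    [0.2,[3.2,-10,-3],16],
    [0,[4.8,-14.3,-3],25],
    [0,[8,-19,-3],34.5],
    [0,[11.3,-23.7,-3],34.5],
    [0,[11.3,-23.7,-3],34.5],
    [0,[11.3,-23.7,-3],34.5],
  ],
)

```text
clock: 14.85
eef_pos: [450.9, 176.8, 231.5]
tcp_rot: [3.134, -0.014, 0.272]
contact_force: [0.4, 0.3, 1.0]
opening: 1.003
```

```bash
cat > v.py <<'E'
from ov import *
from w import *
import sys
n0=sys.argv[1]
st(); to(W(-60,115,125),W(-29,115,84))
fs=cam('side');ft=cam('top')
for f,n,(x,y,w,h,s) in((fs,'s',(150,120,130,95,6)),(ft,'t',(140,150,150,110,5.3))):
    cv2.imwrite(f'pics/{n0}_{n}.png',crop(f,x,y,w,h,s))
E
python3 v.py v1
```

```text
station xy -60.18421912374305 114.48058954919674 231.4895107367591
now [450.9 176.8 231.5] [179.58  -0.78  15.59] q [ 21.6   7.2 110.8  -0.6  61.3  96.3] op 1.003 t 14.85 F [0.4 0.3 1. ]
(np.float64(450.9497595584831), np.float64(177.38319955429623), 125, 15.5) -> [-0.13 -0.13 10.65] 0.09
(np.float64(480.8223036079504), np.float64(185.6675892127222), 84, 15.5) -> [ 2.92 -0.16 14.79] 0.09
```

View pics/v1_s.png

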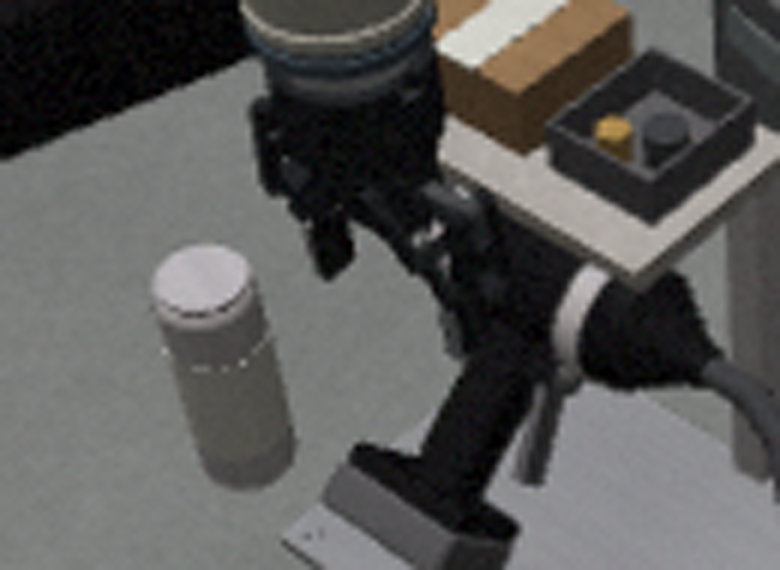

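View pics/v1_t.png

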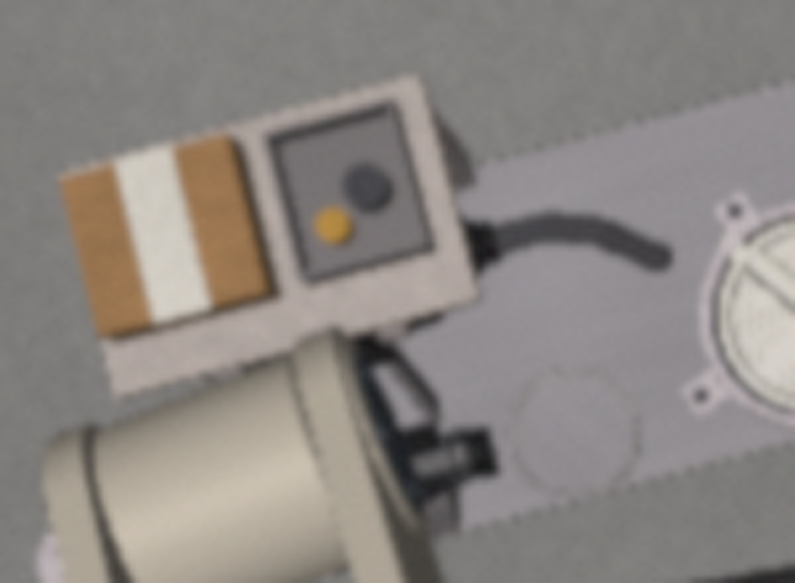

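Request:
drive_tool(
  moves=[
    [0,[-0.1,-0.1,5],0],
    [0,[-0.1,-0.1,8],0],
    [0,[-0.1,-0.1,10.2],0],
    [0,[-0.1,-0.1,10.2],0],
    [0,[-0.1,-0.1,10.2],0],
  ],
)

```text
clock: 15.58
eef_pos: [452.4, 175.8, 130.3]
tcp_rot: [3.134, -0.014, 0.268]
contact_force: [0.3, 0.3, -0.0]
opening: 0.999
```

```bash
python3 v.py v2
```

```text
station xy -59.039881345383215 113.04165505891923 130.2682844677882
now [452.4 175.8 130.3] [179.58  -0.83  15.37] q [ 21.4  15.  116.2  -0.7  48.   96.5] op 0.999 t 15.575 F [ 0.3  0.3 -0. ]
(np.float64(450.9497595584831), np.float64(177.38319955429623), 125, 15.5) -> [-0.1  -0.2   0.52] -0.13
(np.float64(480.8223036079504), np.float64(185.6675892127222), 84, 15.5) -> [ 2.94 -0.24  4.67] -0.13
```

View pics/v2_s.png

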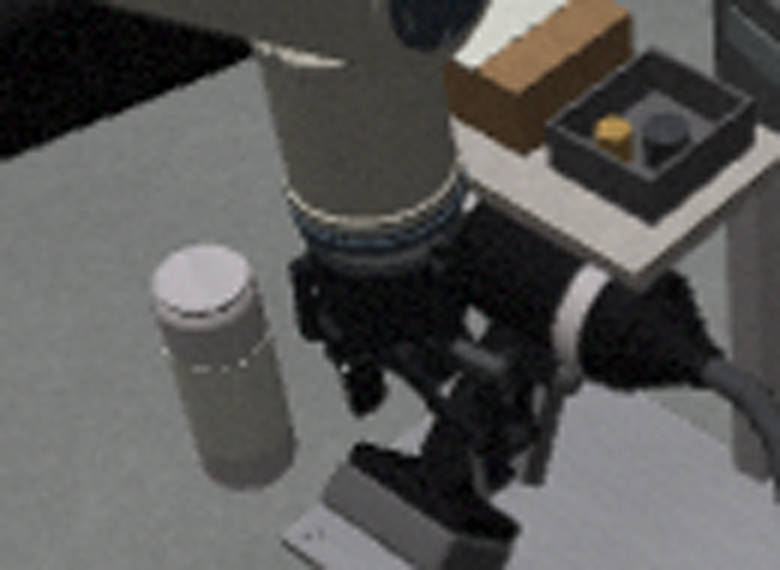

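```bash
cat > m.py <<'E'
from ov import *
from w import *
fs=np.load('s.npy',allow_pickle=True).item()
x,y,s=150,120,6
def pt(a,b,z): return np.array([*W(a,b,z)[:3]])
def px(p): return np.round(((proj(fs,p)[0]-[x,y])+.5)*s)
print('cur finger inner tips', px(pt(-59,113+42.5,143)),px(pt(-59,113-42.5,143)),'backs',px(pt(-59,113+57,143)),px(pt(-59,113-57,143)))
print('final', px(pt(-29,115+42.5,97)),px(pt(-29,115-42.5,97)),px(pt(-29,115-42.5,120)))
print('paddle end model', px(pt(-24,120-34,94)), px(pt(-24,120-26,94)))
E
python3 m.py
```

```text
cur finger inner tips [374. 410.] [490. 486.] backs [355. 398.] [510. 499.]
final [422. 434.] [535. 507.] [531. 479.]
paddle end model [523. 493.] [512. 486.]
```

Request:
drive_tool(
  moves=[
    [0,[0.7,0.2,1.2],0],
    [0,[1.5,0.2,2.4],0],
    [0,[2.2,0.2,3.4],0],
    [0,[2.2,0.2,3.4],0],
  ],
)

```text
clock: 16.18
eef_pos: [474.8, 180.0, 95.8]
tcp_rot: [3.134, -0.014, 0.269]
contact_force: [-0.2, 0.2, 0.9]
opening: 1.0
```

```bash
python3 v.py v3
```

```text
station xy -36.35734593471106 111.14603752054619 95.7771634240503
now [474.8 180.   95.8] [179.58  -0.78  15.41] q [ 20.9  19.9 114.8  -0.7  44.5  96. ] op 1.0 t 16.175 F [-0.2  0.2  0.9]
(np.float64(450.9497595584831), np.float64(177.38319955429623), 125, 15.5) -> [-2.32 -0.36 -2.96] -0.09
(np.float64(480.8223036079504), np.float64(185.6675892127222), 84, 15.5) -> [ 0.72 -0.4   1.18] -0.09
```

View pics/v3_s.png

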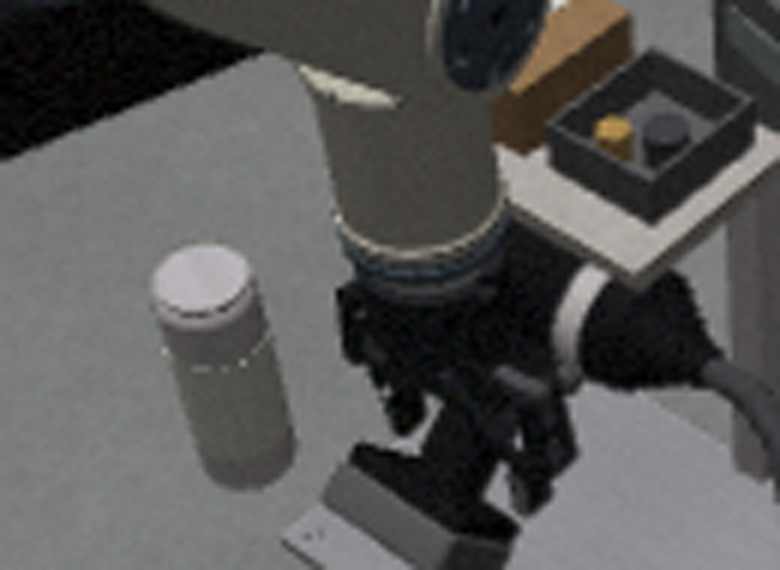

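View pics/v3_t.png

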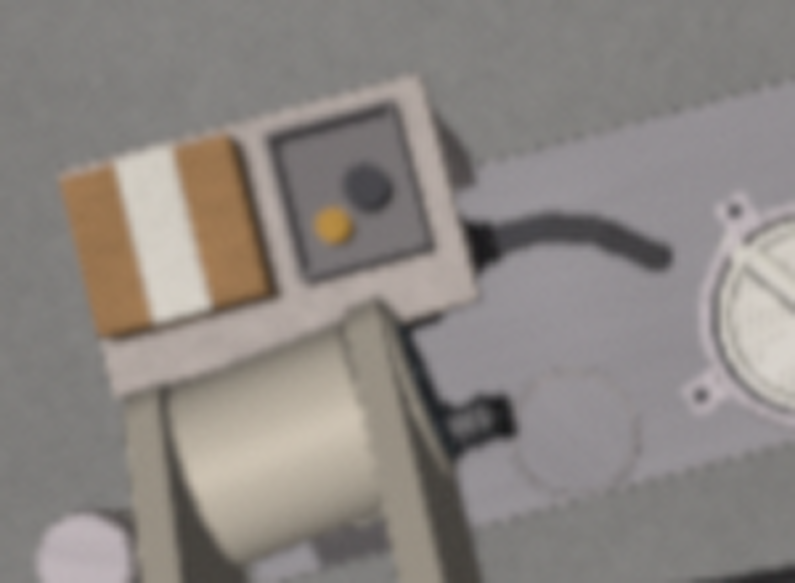

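Request:
drive_tool(
  moves=[
    [0,[0.4,0,0.6],0],
    [0,[0.8,0,1.2],0],
    [0,[0.8,0,1.2],0],
  ],
)

```text
clock: 16.65
eef_pos: [482.6, 182.1, 84.3]
tcp_rot: [3.134, -0.014, 0.269]
contact_force: [-0.8, -0.2, 0.6]
opening: 0.999
```

Request:
drive_tool(
  moves=[
    [0.2,[0,-0.2,0],0],
    [0.35,[0,-0.4,0],0],
    [0.5,[0,-0.6,0],0],
    [0.5,[0,-0.6,0],0],
  ],
  grip_force=30,
)

```text
clock: 17.15
eef_pos: [480.1, 193.9, 87.0]
tcp_rot: [-3.14, -0.016, 0.266]
contact_force: [-21.1, 35.2, 29.3]
opening: 0.581
```

```bash
python3 v.py v4
```

```text
station xy -27.530827422959646 123.16187744737387 86.9501361749314
now [480.1 193.9  87. ] [-179.89   -0.93   15.22] q [ 21.8  21.4 114.1  -0.   43.6  96.6] op 0.581 t 17.15 F [-21.1  35.2  29.3]
(np.float64(450.9497595584831), np.float64(177.38319955429623), 125, 15.5) -> [-3.18  0.83 -3.86] -0.28
(np.float64(480.8223036079504), np.float64(185.6675892127222), 84, 15.5) -> [-0.15  0.82  0.29] -0.28
```

View pics/v4_s.png

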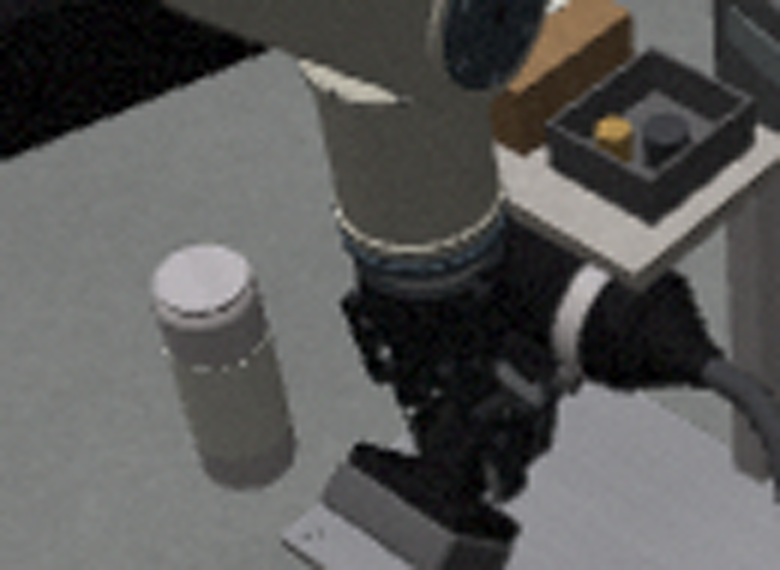

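Request:
drive_tool(
  moves=[
    [0.7,[0,0,0],0],
    [0.7,[0,0,0],0],
    [0.7,[0,0,0],0],
  ],
  grip_force=30,
)

```text
clock: 17.62
eef_pos: [479.7, 194.7, 87.3]
tcp_rot: [-3.138, -0.016, 0.265]
contact_force: [-4.9, 6.9, 5.4]
opening: 0.564
```

Request:
drive_tool(
  moves=[
    [0.8,[0,0,0],0],
    [0.8,[0,0,0],0],
    [0.8,[0,0,0],0],
    [0.8,[0,0,0],0],
    [0.8,[0,0,0],0],
    [0.8,[0,0,0],0],
    [0.8,[0,0,0],0],
    [0.8,[0,0,0],0],
    [0.8,[0,0,0],0],
    [0.8,[0,0,0],0],
    [0.8,[0,0,0],0],
    [0.8,[0,0,0],0],
  ],
  grip_force=45,
)

```text
clock: 19.12
eef_pos: [479.6, 194.9, 87.4]
tcp_rot: [-3.138, -0.016, 0.264]
contact_force: [-3.7, 4.2, 3.4]
opening: 0.563
```

```bash
cat > v5.py <<'E'
from ov import *
f=cam('side'); cv2.imwrite('pics/v5.png',crop(f,200,160,60,50,12)); 
f=cam('top'); cv2.imwrite('pics/v5t.png',crop(f,180,190,60,50,12))
E
python3 v5.py
```

View pics/v5.png

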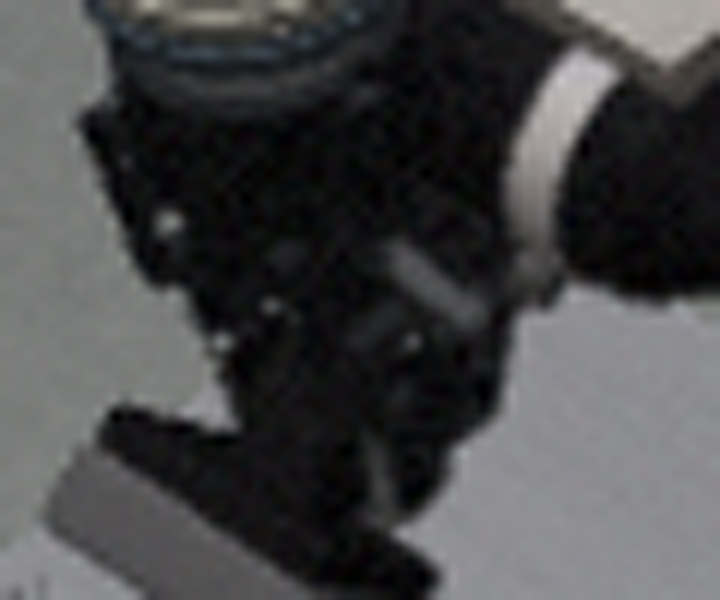

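Request:
drive_tool(
  moves=[
    [1,[0,0,0],0],
    [1,[0,0,0],0],
    [1,[0,0,0],0],
    [1,[0,0,0],0],
    [1,[0,0,0],0],
    [1,[0,0,0],0],
    [1,[0,0,0],0],
    [1,[0,0,0],0],
    [1,[0,0,0],0],
    [1,[0,0,0],0],
    [1,[0,0,0],0],
    [1,[0,0,0],0],
  ],
  grip_force=75,
)

```text
clock: 20.72
eef_pos: [479.5, 195.3, 87.6]
tcp_rot: [-3.137, -0.016, 0.264]
contact_force: [-3.7, 6.0, 5.8]
opening: 0.546
```

Request:
drive_tool(
  moves=[
    [0.3,[0,0.2,0],0],
    [0.1,[0,0.6,0],0],
    [0,[0,1.0,0],0],
    [0,[0,1.0,0],0],
    [0,[0,1.0,0],0],
    [0,[0,1.0,0],0],
  ],
)

```text
clock: 21.48
eef_pos: [482.1, 185.7, 87.6]
tcp_rot: [-3.137, -0.016, 0.264]
contact_force: [-0.5, 0.3, 0.4]
opening: 1.004
```

```bash
python3 v.py v6
```

```text
station xy -27.763586815008292 114.72850001635544 87.63440735098752
now [482.1 185.7  87.6] [-179.74   -0.92   15.12] q [ 20.8  21.2 114.2   0.2  43.6  95.5] op 1.004 t 21.475 F [-0.5  0.3  0.4]
(np.float64(450.9497595584831), np.float64(177.38319955429623), 125, 15.5) -> [-3.16 -0.02 -3.79] -0.38
(np.float64(480.8223036079504), np.float64(185.6675892127222), 84, 15.5) -> [-0.13 -0.02  0.36] -0.38
```

View pics/v6_s.png

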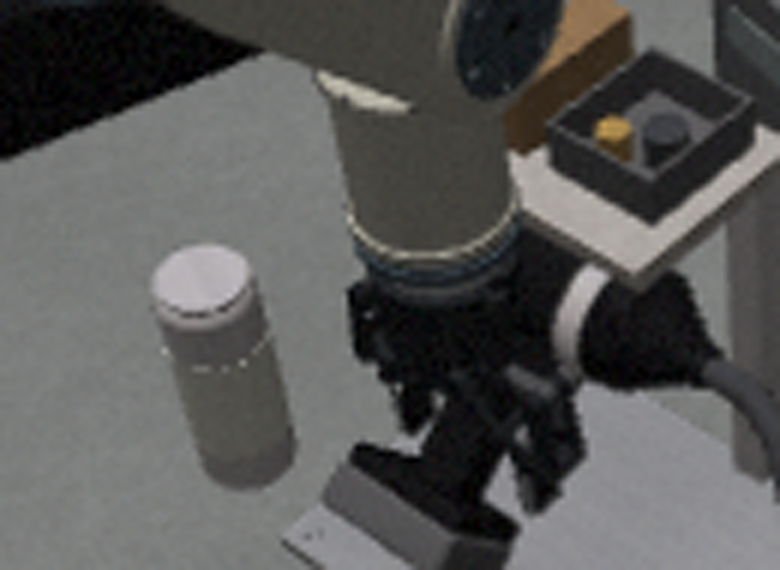

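Request:
drive_tool(
  moves=[
    [0,[-0.8,0.2,-1.0],0],
    [0,[-1.6,0.2,-2.0],0],
    [0,[-2.4,0.2,-3.0],0],
    [0,[-3.2,0.2,-4.0],0],
    [0,[-3.6,0.2,-7.0],0],
    [0,[-4,0.2,-11],0],
    [0,[-6,0.2,-15],0],
    [0,[-9,3,-18],0],
    [0,[-9,3,-18],0],
  ],
)

```text
clock: 22.7
eef_pos: [400.0, 130.8, 268.5]
tcp_rot: [-3.137, -0.02, 0.263]
contact_force: [0.1, -0.1, 0.0]
opening: 1.001
```

```bash
python3 v.py v7; python3 g.py >/dev/null
```

```text
station xy -121.55071023497908 83.76315709093541 268.5452006391227
now [400.  130.8 268.5] [-179.75   -1.16   15.06] q [ 17.7  -1.6 115.1   0.2  65.3  92.6] op 1.001 t 22.7 F [ 0.1 -0.1  0. ]
(np.float64(450.9497595584831), np.float64(177.38319955429623), 125, 15.5) -> [ 5.84 -3.11 14.49] -0.44
(np.float64(480.8223036079504), np.float64(185.6675892127222), 84, 15.5) -> [ 8.86 -3.11 18.65] -0.44
```

View pics/v7_s.png

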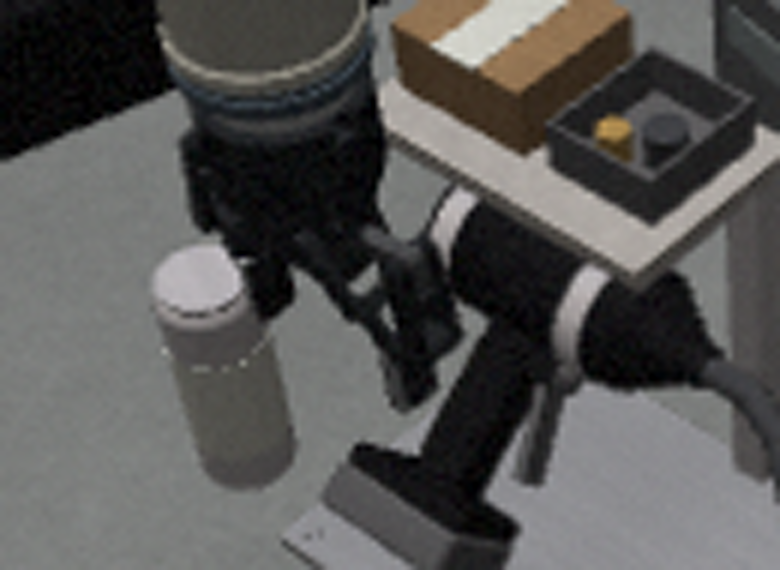

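View pics/g_s.png

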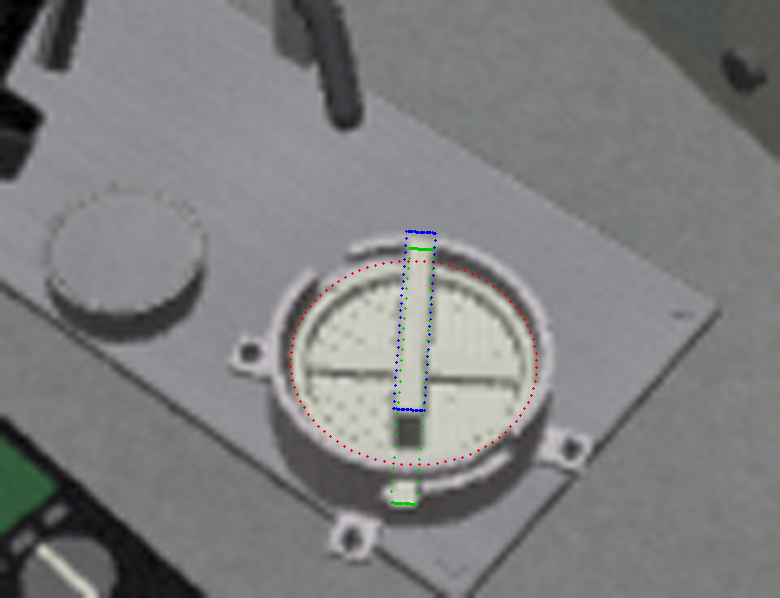

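View pics/g_t.png

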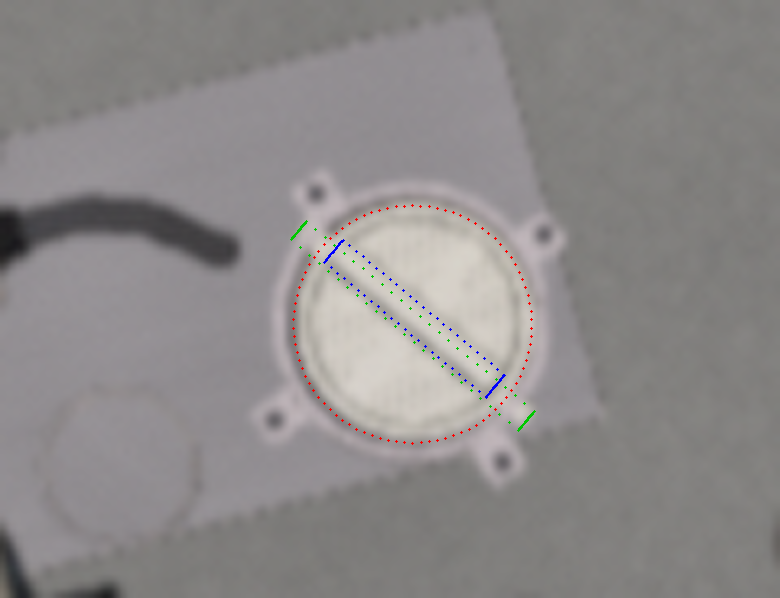

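Request:
drive_tool(
  moves=[
    [0,[0,0,0],0],
    [0,[0,0,0],0],
  ],
)

```text
clock: 23.15
eef_pos: [400.3, 132.3, 264.8]
tcp_rot: [-3.137, -0.014, 0.264]
contact_force: [-0.6, -0.1, -0.0]
opening: 0.997
```

```bash
python3 -c "
from rig import r
r.sign_off()"
```

```text
the job is handed in; nothing more can be done
```

The filter is locked in the ring, the trigger was squeezed for about 3.5 s and let go, and the job was handed in at about 23 s of the 64 s allowed. I have no verdict back and no reading of the trigger joint, so the squeeze depth below is inferred.

- **Filter:** I gripped the white filter by its bar, lowered its lugs into the entries, twisted it 40° clockwise, lowered it 7 mm into the notches and let go. On the way in it touched the rim with about 19 N, so I shifted it a couple of millimetres and lowered it freely. The last pictures show a lug in its notch. The filter outline lies within about 3 mm of the ring axis and the bar lines up with the notches.
- **Trigger:** The moves cannot tilt the hand, so I did not use the suggested 40° approach. I pinched the lower end of the paddle against the handle with a vertical hand, in front of the shelf edge.
    - **While held:** The pinch closed to 46–49 mm, against 49 mm for fully squeezed. It hardly moved from 30 to 45 N, and 75 N closed it about 1.5 mm more. That fits a fully squeezed trigger.
    - **After release:** The last picture shows the paddle back where it started.
- **Forces:** The highest wrist force I saw was about 50 N, briefly during the squeeze, before I recentred the hand.
- **Other things:** The tin, can, shelf and meter looked unmoved where they show in the last pictures. I did not re-measure the other things.
- **Hand:** It was clear of everything at the end, with contact force near zero.

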